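# Change over the packs in the battery charger

## Task

Change over the battery charger: click its selector from slow charge to off before you touch any pack, then stand every charged pack (green lamp) upright in the blue crate, and put every flat pack (red lamp) from the bench fully home in a bay, leaving alone the red one that is already in its bay. When all packs are in place, switch the charger on again: click the selector to fast charge (double chevron) if a bay is left empty, or to slow charge (single chevron) if all four bays are taken. Handle packs only while the charger is off, and leave the other things on the bench where they are.

Things in the scene. Friction and masses are not known exactly. Their poses are not given: they have to be found in the camera images.
- charger: four-bay battery charger, fixed, deck 150 mm deep (its x), 500 mm long (its y); origin under the deck's middle, on the bench. Four bays in a row along y, 92 mm apart, then at its +y end a grey control block 126 x 96 mm, 58 mm high, with the selector. A spine 80 mm high runs behind the bays, from 77 to 107 mm along +x.
- selector (a joint): rotary selector, rad, clockwise from above positive. Three click positions 60 degrees apart: 0 slow charge (single chevron), 1.05 off (red dot), 2.09 fast charge (double chevron). A spring detent (0.12 N m) pushes it back to the notch it left until it is half-way to the next, then pulls it on into that; stops at -0.15 and 2.25.
- selector_grip (a point): point on the selector's axis, half-way up its red bar handle, 90 mm above the bench. The bar is 56 mm long, 14 mm thick, from 70 to 106 mm above the bench, with a 48 mm disc below; this point's x axis runs along the bar and turns with it (it is the charger's x when off); the -x end bears the white pointer.
- bay_0 (a point): centre of a pack that is home in bay 0 (bay 0 at the charger's -y end, bay 3 next to the selector); axes as the charger's. The bay's floor is 45 mm below this point, 24 mm above the bench; it is 66 mm (x) by 80 mm (y) inside, its lips 24 mm high. A pack goes in upright, x along x, either way round.
- bay_1 (a point): centre of a pack that is home in bay 1 (bay 0 at the charger's -y end, bay 3 next to the selector); axes as the charger's. The bay's floor is 45 mm below this point, 24 mm above the bench; it is 66 mm (x) by 80 mm (y) inside, its lips 24 mm high. A pack goes in upright, x along x, either way round.
- bay_2 (a point): centre of a pack that is home in bay 2 (bay 0 at the charger's -y end, bay 3 next to the selector); axes as the charger's. The bay's floor is 45 mm below this point, 24 mm above the bench; it is 66 mm (x) by 80 mm (y) inside, its lips 24 mm high. A pack goes in upright, x along x, either way round.
- bay_3 (a point): centre of a pack that is home in bay 3 (bay 0 at the charger's -y end, bay 3 next to the selector); axes as the charger's. The bay's floor is 45 mm below this point, 24 mm above the bench; it is 66 mm (x) by 80 mm (y) inside, its lips 24 mm high. A pack goes in upright, x along x, either way round.
- crate_floor (a point): centre of the inner floor (6 mm above the bench) of the open blue crate, fixed, 306 mm (x) by 154 mm (y) inside, walls 6 mm thick, rim 60 mm above the bench. Empty at the start; it holds three packs in a row along its x, their own y along it.
- full_1_mid (a point): charged (green lamp on top) battery pack, 90 mm tall, about 0.55 kg, low weight: base block 58 mm (own x) by 72 mm (y) up to 50 mm, then a neck 50 mm (x) by 64 mm (y) to the top, gripped across its x; at the start in one of the bays; may be absent. This point is its centre, 45 mm above its underside; z up.
- full_2_mid (a point): charged (green lamp on top) battery pack, 90 mm tall, about 0.55 kg, low weight: base block 58 mm (own x) by 72 mm (y) up to 50 mm, then a neck 50 mm (x) by 64 mm (y) to the top, gripped across its x; at the start in one of the bays; may be absent. This point is its centre, 45 mm above its underside; z up.
- full_3_mid (a point): charged (green lamp on top) battery pack, 90 mm tall, about 0.55 kg, low weight: base block 58 mm (own x) by 72 mm (y) up to 50 mm, then a neck 50 mm (x) by 64 mm (y) to the top, gripped across its x; at the start in one of the bays; may be absent. This point is its centre, 45 mm above its underside; z up.
- full_4_mid (a point): charged (green lamp on top) battery pack, 90 mm tall, about 0.55 kg, low weight: base block 58 mm (own x) by 72 mm (y) up to 50 mm, then a neck 50 mm (x) by 64 mm (y) to the top, gripped across its x; at the start on the bench in front of the charger; may be absent. This point is its centre, 45 mm above its underside; z up.
- flat_0_mid (a point): flat (red lamp on top) battery pack, 90 mm tall, about 0.55 kg, low weight: base block 58 mm (own x) by 72 mm (y) up to 50 mm, then a neck 50 mm (x) by 64 mm (y) to the top, gripped across its x; at the start already in one of the bays, where it is still charging and stays. This point is its centre, 45 mm above its underside.
- flat_1_mid (a point): flat (red lamp on top) battery pack, 90 mm tall, about 0.55 kg, low weight: base block 58 mm (own x) by 72 mm (y) up to 50 mm, then a neck 50 mm (x) by 64 mm (y) to the top, gripped across its x; at the start on the bench in front of the charger; may be absent. This point is its centre, 45 mm above its underside; z up.
- flat_2_mid (a point): flat (red lamp on top) battery pack, 90 mm tall, about 0.55 kg, low weight: base block 58 mm (own x) by 72 mm (y) up to 50 mm, then a neck 50 mm (x) by 64 mm (y) to the top, gripped across its x; at the start on the bench in front of the charger; may be absent. This point is its centre, 45 mm above its underside; z up.
- flat_3_mid (a point): flat (red lamp on top) battery pack, 90 mm tall, about 0.55 kg, low weight: base block 58 mm (own x) by 72 mm (y) up to 50 mm, then a neck 50 mm (x) by 64 mm (y) to the top, gripped across its x; at the start on the bench in front of the charger; may be absent. This point is its centre, 45 mm above its underside; z up.
- multimeter: bystander: orange multimeter, 150 x 75 x 38 mm, lying flat; origin under its centre
- red_plug: bystander: red industrial plug, 135 mm long, 72 mm thick, lying on the bench; origin under its centre
- blue_plug: bystander: blue industrial plug, 135 mm long, 72 mm thick, lying on the bench; origin under its centre
- driver: bystander: screwdriver 200 mm long, lying on the bench; origin under its middle
- tape: bystander: roll of yellow tape, 96 mm across, 19 mm high, lying flat; origin under its centre

How it is judged:
On the way, in this order (a step that is already met when the one before it is completed fails the run):
1. the selector is clicked to off (value of joint selector between 0.9 and 1.2 rad), for 0.3 s.
2. with the selector at off, every charged pack stands in the crate and every flat pack is home in a bay (all of step 1 and (distance between flat_0_mid and bay_0 below 0.012 m or distance between flat_0_mid and bay_1 below 0.012 m or distance between flat_0_mid and bay_2 below 0.012 m or distance between flat_0_mid and bay_3 below 0.012 m) and angle between each of flat_0_mid, flat_1_mid, flat_2_mid, flat_3_mid's own z axis and vertical below 0.12 rad and (distance between flat_1_mid and bay_0 below 0.012 m or distance between flat_1_mid and bay_1 below 0.012 m or distance between flat_1_mid and bay_2 below 0.012 m or distance between flat_1_mid and bay_3 below 0.012 m) and (distance between flat_2_mid and bay_0 below 0.012 m or distance between flat_2_mid and bay_1 below 0.012 m or distance between flat_2_mid and bay_2 below 0.012 m or distance between flat_2_mid and bay_3 below 0.012 m) and (distance between flat_3_mid and bay_0 below 0.012 m or distance between flat_3_mid and bay_1 below 0.012 m or distance between flat_3_mid and bay_2 below 0.012 m or distance between flat_3_mid and bay_3 below 0.012 m) and x of full_1_mid in the frame of crate_floor between -0.14 and 0.14 m and y of full_1_mid in the frame of crate_floor between -0.065 and 0.065 m and z of full_1_mid in the frame of crate_floor between 0.035 and 0.055 m and angle between each of full_1_mid, full_2_mid, full_3_mid, full_4_mid's own z axis and vertical below 0.15 rad and x of full_2_mid in the frame of crate_floor between -0.14 and 0.14 m and y of full_2_mid in the frame of crate_floor between -0.065 and 0.065 m and z of full_2_mid in the frame of crate_floor between 0.035 and 0.055 m and x of full_3_mid in the frame of crate_floor between -0.14 and 0.14 m and y of full_3_mid in the frame of crate_floor between -0.065 and 0.065 m and z of full_3_mid in the frame of crate_floor between 0.035 and 0.055 m and x of full_4_mid in the frame of crate_floor between -0.14 and 0.14 m and y of full_4_mid in the frame of crate_floor between -0.065 and 0.065 m and z of full_4_mid in the frame of crate_floor between 0.035 and 0.055 m), for 0.3 s.
3. the selector is clicked to fast charge if a bay is empty, to slow charge if all four are taken (((distance between any of flat_0_mid, flat_1_mid, flat_2_mid, flat_3_mid and bay_0 below 0.012 m and distance between any of flat_0_mid, flat_1_mid, flat_2_mid, flat_3_mid and bay_1 below 0.012 m and distance between any of flat_0_mid, flat_1_mid, flat_2_mid, flat_3_mid and bay_2 below 0.012 m and distance between any of flat_0_mid, flat_1_mid, flat_2_mid, flat_3_mid and bay_3 below 0.012 m and value of joint selector below 0.15 rad) or ((distance between each of flat_0_mid, flat_1_mid, flat_2_mid, flat_3_mid and bay_0 above 0.012 m or distance between each of flat_0_mid, flat_1_mid, flat_2_mid, flat_3_mid and bay_1 above 0.012 m or distance between each of flat_0_mid, flat_1_mid, flat_2_mid, flat_3_mid and bay_2 above 0.012 m or distance between each of flat_0_mid, flat_1_mid, flat_2_mid, flat_3_mid and bay_3 above 0.012 m) and value of joint selector above 1.94 rad))), for 0.3 s.
At the end, for the whole second after the job is handed in: Flat packs home in bays (centre within 12 mm of the bay point, tilt under 0.12 rad), charged packs upright (0.15 rad) on the crate floor, all at rest; selector in its fast notch (over 1.94 rad) if a bay is empty, in its slow notch (under 0.15) if all four are taken ((distance between flat_0_mid and bay_0 below 0.012 m or distance between flat_0_mid and bay_1 below 0.012 m or distance between flat_0_mid and bay_2 below 0.012 m or distance between flat_0_mid and bay_3 below 0.012 m) and angle between each of flat_0_mid, flat_1_mid, flat_2_mid, flat_3_mid's own z axis and vertical below 0.12 rad and (distance between flat_1_mid and bay_0 below 0.012 m or distance between flat_1_mid and bay_1 below 0.012 m or distance between flat_1_mid and bay_2 below 0.012 m or distance between flat_1_mid and bay_3 below 0.012 m) and (distance between flat_2_mid and bay_0 below 0.012 m or distance between flat_2_mid and bay_1 below 0.012 m or distance between flat_2_mid and bay_2 below 0.012 m or distance between flat_2_mid and bay_3 below 0.012 m) and (distance between flat_3_mid and bay_0 below 0.012 m or distance between flat_3_mid and bay_1 below 0.012 m or distance between flat_3_mid and bay_2 below 0.012 m or distance between flat_3_mid and bay_3 below 0.012 m) and x of full_1_mid in the frame of crate_floor between -0.14 and 0.14 m and y of full_1_mid in the frame of crate_floor between -0.065 and 0.065 m and z of full_1_mid in the frame of crate_floor between 0.035 and 0.055 m and angle between each of full_1_mid, full_2_mid, full_3_mid, full_4_mid's own z axis and vertical below 0.15 rad and x of full_2_mid in the frame of crate_floor between -0.14 and 0.14 m and y of full_2_mid in the frame of crate_floor between -0.065 and 0.065 m and z of full_2_mid in the frame of crate_floor between 0.035 and 0.055 m and x of full_3_mid in the frame of crate_floor between -0.14 and 0.14 m and y of full_3_mid in the frame of crate_floor between -0.065 and 0.065 m and z of full_3_mid in the frame of crate_floor between 0.035 and 0.055 m and x of full_4_mid in the frame of crate_floor between -0.14 and 0.14 m and y of full_4_mid in the frame of crate_floor between -0.065 and 0.065 m and z of full_4_mid in the frame of crate_floor between 0.035 and 0.055 m and linear speed of each of full_1, full_2, full_3, full_4, flat_0, flat_1, flat_2, flat_3 below 0.02 m/s and ((distance between any of flat_0_mid, flat_1_mid, flat_2_mid, flat_3_mid and bay_0 below 0.012 m and distance between any of flat_0_mid, flat_1_mid, flat_2_mid, flat_3_mid and bay_1 below 0.012 m and distance between any of flat_0_mid, flat_1_mid, flat_2_mid, flat_3_mid and bay_2 below 0.012 m and distance between any of flat_0_mid, flat_1_mid, flat_2_mid, flat_3_mid and bay_3 below 0.012 m and value of joint selector below 0.15 rad) or ((distance between each of flat_0_mid, flat_1_mid, flat_2_mid, flat_3_mid and bay_0 above 0.012 m or distance between each of flat_0_mid, flat_1_mid, flat_2_mid, flat_3_mid and bay_1 above 0.012 m or distance between each of flat_0_mid, flat_1_mid, flat_2_mid, flat_3_mid and bay_2 above 0.012 m or distance between each of flat_0_mid, flat_1_mid, flat_2_mid, flat_3_mid and bay_3 above 0.012 m) and value of joint selector above 1.94 rad))); the robot touches nothing.
It fails at once if the red pack that is already charging is taken or pushed out of its bay (moved more than 20 mm) (distance of flat_0_mid from where it was at the start of the episode above 0.02 m).
It fails at once if a pack is gripped while the selector is not at off ((value of joint selector below 0.5 rad or value of joint selector above 1.6 rad) and (contact force between the fingers and full_1 above 2 N or contact force between the fingers and full_2 above 2 N or contact force between the fingers and full_3 above 2 N or contact force between the fingers and full_4 above 2 N or contact force between the fingers and flat_0 above 2 N or contact force between the fingers and flat_1 above 2 N or contact force between the fingers and flat_2 above 2 N or contact force between the fingers and flat_3 above 2 N)).
It fails at once if another thing on the bench is moved more than 30 mm (distance of any of multimeter, red_plug, blue_plug, driver, tape from where it was at the start of the episode above 0.03 m).
Of full_1, full_2, full_3, full_4 only 2 to 3 are there at a start; the rules pass over those that are not, and their reading is None.
Of flat_1, flat_2, flat_3 only 2 to 3 are there at a start; the rules pass over those that are not, and their reading is None.
At some moment in a run one of full_4, flat_1, flat_2, flat_3 may be knocked a few centimetres aside while the robot is not near it.
It also fails if it takes over 210 s, if anything falls off the work surface, if the arm or the gripper's body presses on something with over 40 N, if the wrist force passes 120 N, or if a joint passes its speed limit or range.

## Robot

A 6-joint arm with a two-finger parallel gripper is mounted at the origin on the work surface. World frame = base frame: x ahead of the robot, y to its left, z up, the work surface at z = 0. Lengths are in m, angles in rad, forces in N, time in s.
With the tool pointing down it reaches from about 0.225 to 0.875 m from the base axis. Payload 3.4 kg.
Tool frame: the origin (TCP) lies between the finger pads; the fingertips stand 14 mm ahead of it and the grasp point (between the pads) lies 5 mm behind it; z points along the fingers, y is the direction in which the jaws open and shut (so a half turn about z gives the same grasp; the last joint's range is limited). The gripper opens to 85 mm and grips with 20 to 120 N. Pads are 22 mm wide; open, the fingers measure 114 mm over their backs; the gripper's body (76 mm by 85 mm) begins 54 mm behind the grasp point. The pads swing forward as they close: fully open they stand 13 mm farther back than shut.
Start: joints at [-1.335, 0.276, 1.505, -0, 1.361, -0.121], TCP at [0.201, -0.539, 0.245] pointing down, gripper open.
Joint ranges: [-2.89, 2.89], [-0.75, 2.08], [0.22, 2.7], [-1.18, 4.32], [0.11, 2.71], [-2.7, 2.7]. Speed limits (rad/s): [2.57, 2.57, 3.14, 3.14, 3.14, 3.14].

## Interface

Orientations are given as a unit quaternion [w, x, y, z].
In Python, from rig import manip, get_image, job gives the robot as it stands. The module is installed in compiled form; this text tells all that it offers.
- The arm moves only by the tool step_arm, never from a script. Its argument "moves" is one flat list of numbers, 5 for each row, row after row: the shift along the tool's x, y, z as a fraction of full scale, then the turn about the tool's z as a fraction of full scale, then the gripper's target within -1 to 1 (shut at 1, half-way at 0, fully open at -1). In form: [dx, dy, dz, twist, hand, dx, dy, dz, twist, hand, ...]. A call has 1 to 5 rows; each row is the pose to reach, as a shift and turn from the pose commanded when the call began, along the tool's axes at that moment, turning the shorter way round; what a row does not reach only later rows make up. Full scale, the value 1, is 500 mm for a shift and pi rad for a turn. A row lasts 1/10 s, in which the tool goes at most 50 mm and 8.59 degrees, less where a joint would pass 70% of its speed; a pose out of reach is approached as far as the arm can. A call with a number of a shift or a turn outside -1 to 1 is refused whole. A call with a gripper value outside its range is refused whole. The fingers move at their own pace and stop on an object; "force" is the grip in N (left out, the last holds). Time passes only in rows, so rows that repeat a pose let the fingers close. It gives the time, the measured TCP pose, the force and the opening at its end, in the units of the state.
- manip.get_state(): the state, without advancing time (a new reading comes with each control period).
- get_image(name): name is "scene" or "top"; returns a dict with "frame" (400x640x3 uint8, blue, green, red), "fx", "fy", "cx", "cy" (pixels), "k1" (the pictures are not rectified: a ray, as slopes to the right and down, at radius r is drawn at 1 + k1 r^2 times it, then the intrinsics apply), "rvec" (rotation vector, rad) and "tvec" (3), from world to camera coordinates, as OpenCV has them. Camera axes: x right, y down, z forward; pixel columns grow to the right and rows downward; lengths in m; the calibration is good to about 2 mm. A picture is of the moment at which its call begins. There is no depth.
- job.sign_off(): hands the job in, once; it reports no verdict.
The state is a dict: "clock": time; "qpos": joint angles; "qd": joint speeds; "effort": joint torques, N m; "position": TCP position; "ee_rot": TCP orientation; "contact_force": force on the tool from outside, world axes, zero at the start; "moment": the same for the moment, N m; "width": finger opening in m.
Only numpy, scipy, OpenCV 4.12 (cv2) and the standard library are available. Lean on these libraries where they do the work, as an engineer would, in place of code of your own. Each camera call takes 0.05 s, during which the arm holds its last target. There are 200 camera calls.

## Working session

There is one attempt and no reset: what is moved stays moved. The work goes in short steps, Python scripts to look and compute and a tool call to move; the robot and the scene stay as the last step left them, time stands still between calls to the robot, and variables do not carry over. Pictures are saved under pics/ and viewed, about 12 in all and at most 16, crops included, and the job is handed in when it is done.

Besides the shell and the picture viewer there is one more tool, called after "Call:" as a command line: name --argument value ..., lists and objects as JSON in quotes. step_arm: Moves the arm, as the interface text tells. Its arguments: {"type":"object","properties":{"moves":{"type":"array","items":{"type":"number","minimum":-1,"maximum":1}},"force":{"type":"number"}},"required":["moves"]}

```bash
mkdir -p pics
cat > h.py <<'E'
import numpy as np, cv2
from rig import manip, get_image, job
from scipy.spatial.transform import Rotation as R
def ray(im,u,v):
    # pixel -> camera centre, world direction
    x,y=(u-im['cx'])/im['fx'],(v-im['cy'])/im['fy']
    rd=np.hypot(x,y); r=rd
    for _ in range(20): r=rd/(1+im['k1']*r*r)
    s=r/rd if rd>0 else 1
    M=cv2.Rodrigues(np.array(im['rvec'],float))[0]
    return -M.T@np.array(im['tvec']).ravel(), M.T@np.array([x*s,y*s,1])
def onplane(im,u,v,z):
    c,d=ray(im,u,v); return c+d*(z-c[2])/d[2]
def proj(im,p):
    M=cv2.Rodrigues(np.array(im['rvec'],float))[0]
    q=M@np.array(p)+np.array(im['tvec']).ravel(); x,y=q[:2]/q[2]; f=1+im['k1']*(x*x+y*y)
    return im['fx']*x*f+im['cx'],im['fy']*y*f+im['cy']
E
python3 - <<'E'
from h import *
for n in ('scene','top'):
    im=get_image(n); cv2.imwrite(f'pics/{n}0.png',im['frame'])
    print(n,[im[k] for k in('fx','fy','cx','cy','k1')],ray(im,320,200))
print(manip.get_state())
E
```

```text
scene [498.1008083824447, 498.1008083824447, 323.1394282472409, 196.75664642067196, -0.1560350717152721] (array([1.46279298, 0.07384972, 1.29162481]), array([-0.59812883, -0.01901023, -0.80122571]))
top [441.4609547190507, 441.4609547190507, 317.47275542910654, 198.63741440530936, -0.06551852911868972] (array([0.33840358, 0.06183092, 1.31486661]), array([ 0.15374684, -0.00715188, -0.98810579]))
{'clock': 0.1, 'qpos': array([-1.33501396e+00,  2.76532122e-01,  1.50602142e+00, -6.81794305e-06,
        1.36069122e+00, -1.21023583e-01]), 'qd': array([ 1.67321387e-03,  1.75376042e-04, -3.46485444e-03,  7.79091962e-05,
       -6.98919382e-04, -1.41103779e-03]), 'effort': array([ 8.47939464e-04, -4.17701411e+01, -2.46403688e+01, -4.00674562e-04,
        5.77265120e-03,  6.49876824e-06]), 'position': array([ 0.2007115 , -0.5383497 ,  0.24452004]), 'ee_rot': array([-8.24504474e-04,  9.84127890e-01,  1.77458765e-01, -5.07004659e-05]), 'contact_force': array([ 2.17238699e-04, -8.63739852e-01, -6.56347120e-02]), 'moment': array([-0.00219022,  0.0173102 , -0.000156  ]), 'width': 0.08538289977229377}
```

View pics/top0.png

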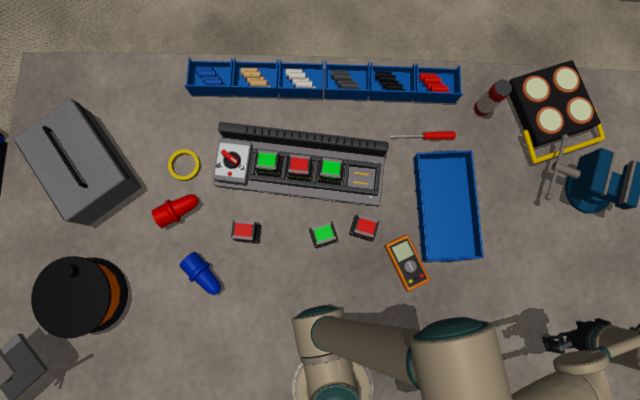

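View pics/scene0.png

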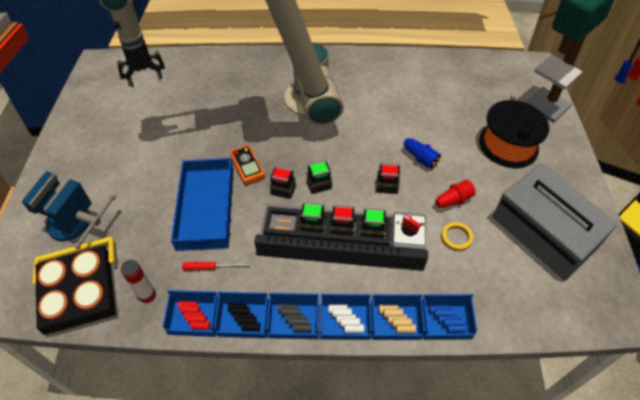

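Run:
```python
from h import *
im=get_image('top'); f=im['frame']
cv2.imwrite('pics/c1.png',cv2.resize(f[110:275,200:400],None,fx=4,fy=3.6,interpolation=cv2.INTER_CUBIC) if 0 else cv2.resize(f[115:265,205:400],None,fx=4,fy=4,interpolation=cv2.INTER_CUBIC))
hsv=cv2.cvtColor(f,cv2.COLOR_BGR2HSV); H,S,V=cv2.split(hsv)
masks={'green':(H>45)&(H<75)&(S>150)&(V>90),'red':((H<6)|(H>174))&(S>150)&(V>90),'blue':(H>95)&(H<120)&(S>140)&(V>60)}
for c,m in masks.items():
    for k in cv2.findContours(m.astype(np.uint8),cv2.RETR_EXTERNAL,cv2.CHAIN_APPROX_NONE)[0]:
        a=cv2.contourArea(k)
        if a<40: continue
        (u,v),wh,an=cv2.minAreaRect(k); M=cv2.moments(k); u2,v2=M['m10']/a,M['m01']/a
        z=.114 if v2<200 else .09
        q=k[:,0,:]
        P=np.array([onplane(im,x,y,z if c!='blue' else .06)[:2] for x,y in cv2.boxPoints(((u,v),wh,an))])
        print(c,a,'px',np.round([u2,v2]),'ctr',np.round(P.mean(0),4),'corners',np.round(P,3).tolist())
```

```text
green 188.5 px [323. 233.] ctr [0.4379 0.0411] corners [[0.445, 0.07], [0.462, 0.024], [0.43, 0.013], [0.414, 0.058]]
green 183.0 px [331. 167.] ctr [0.6184 0.0255] corners [[0.604, 0.051], [0.638, 0.048], [0.633, -0.0], [0.599, 0.003]]
green 183.0 px [266. 159.] ctr [0.6366 0.2067] corners [[0.621, 0.232], [0.656, 0.23], [0.652, 0.181], [0.617, 0.183]]
red 193.5 px [243. 229.] ctr [0.4397 0.2653] corners [[0.424, 0.291], [0.459, 0.289], [0.455, 0.24], [0.421, 0.242]]
red 194.0 px [366. 226.] ctr [ 0.4606 -0.0769] corners [[0.45, -0.048], [0.484, -0.058], [0.471, -0.105], [0.438, -0.096]]
red 738.0 px [173. 209.] ctr [0.4939 0.4608] corners [[0.481, 0.533], [0.559, 0.427], [0.507, 0.388], [0.43, 0.494]]
red 183.0 px [299. 164.] ctr [0.626  0.1155] corners [[0.611, 0.141], [0.645, 0.138], [0.641, 0.09], [0.607, 0.093]]
red 53.5 px [228. 155.] ctr [0.6413 0.3113] corners [[0.65, 0.337], [0.663, 0.329], [0.633, 0.286], [0.62, 0.294]]
red 201.0 px [440. 135.] ctr [ 0.7219 -0.2802] corners [[0.729, -0.234], [0.738, -0.326], [0.715, -0.327], [0.706, -0.235]]
red 263.5 px [433.  82.] ctr [ 
[... 372 characters left out ...]
.8261] corners [[0.578, -0.803], [0.645, -0.826], [0.64, -0.85], [0.573, -0.826]]
blue 282.0 px [635. 188.] ctr [ 0.6105 -0.9006] corners [[0.548, -0.862], [0.679, -0.908], [0.673, -0.939], [0.542, -0.893]]
blue 6016.0 px [449. 206.] ctr [ 0.5314 -0.3203] corners [[0.681, -0.221], [0.703, -0.395], [0.381, -0.416], [0.361, -0.249]]
blue 496.0 px [601. 171.] ctr [ 0.6479 -0.7905] corners [[0.586, -0.749], [0.718, -0.793], [0.71, -0.833], [0.578, -0.788]]
blue 2723.5 px [380.  79.] ctr [ 0.9162 -0.1596] corners [[0.868, 0.049], [0.963, 0.049], [0.964, -0.372], [0.869, -0.365]]
blue 3174.0 px [259.  76.] ctr [0.9155 0.2643] corners [[0.869, 0.471], [0.963, 0.477], [0.962, 0.055], [0.868, 0.055]]
```

View pics/c1.png

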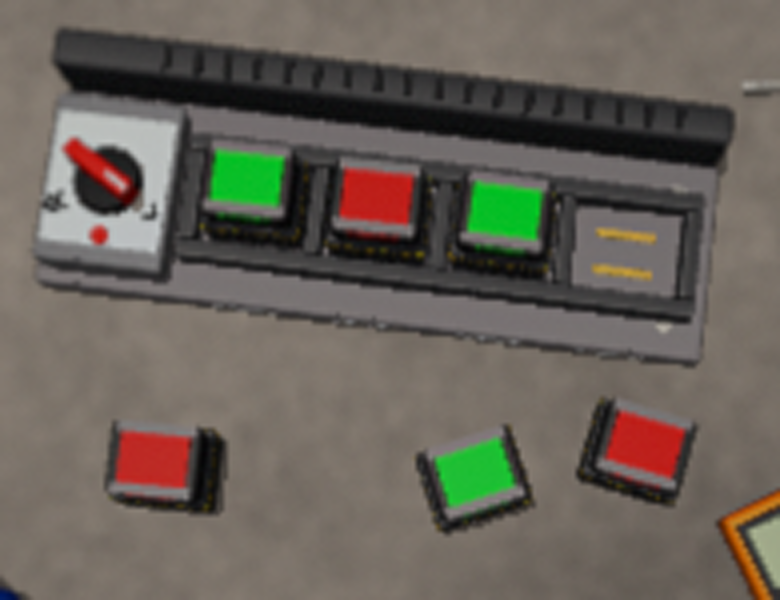

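```bash
cat >> h.py <<'E'
def tang(q): # world angle of tool x
    X=R.from_quat(np.r_[q[1:],q[0]]).as_matrix()[:,0]; return np.arctan2(X[1],X[0])
def to(p,a=None):
    s=manip.get_state(); q=s['ee_rot']; M=R.from_quat(np.r_[q[1:],q[0]]).as_matrix()
    d=M.T@(np.array(p)-s['position'])/.5; a0=tang(q)
    t=0 if a is None else -((a-a0+np.pi)%(2*np.pi)-np.pi)/np.pi
    print('t%.1f pos'%s['clock'],np.round(s['position'],4),'a %.3f'%a0,'MOVE',np.round(d,4),'twist %.4f'%t,'w %.3f'%s['width'],'F',np.round(s['contact_force'],1))
def lamps(im,n='top'):
    hsv=cv2.cvtColor(im['frame'],cv2.COLOR_BGR2HSV); H,S,V=cv2.split(hsv)
    for c,m in {'green':(H>45)&(H<75)&(S>150)&(V>90),'red':((H<6)|(H>174))&(S>150)&(V>90)}.items():
        N,L,st,ce=cv2.connectedComponentsWithStats(m.astype(np.uint8))
        for i in range(1,N):
            if 150<st[i,4]<300:
                k=np.argwhere(L==i)[:,::-1].astype(np.float32); r=cv2.boxPoints(cv2.minAreaRect(k))
                for z in (.09,.114,.096):
                    P=np.array([onplane(im,*x,z)[:2] for x in r]); e=[P[1]-P[0],P[2]-P[1]]
                    e=max(e,key=lambda v:v@v); yaw=np.arctan2(-e[0]*np.sign(e[1]),abs(e[1]))
                    print(c,np.round(ce[i],1) if z==.09 else '   ','z',z,np.round(onplane(im,*ce[i],z)[:2],4),'yaw %.3f'%yaw,'n',st[i,4])
E
python3 - <<'E'
from h import *
im=get_image('top'); lamps(im)
C=lambda x,y,z:np.round(onplane(im,x/4+205,y/4+115,z),4)
print('bar',C(102,174,.106),'disc',C(107,180,.07),'dot',C(99,236,.058))
print('bay0',C(626,251,.024),'deckfront',C(38,286,.0),C(699,362,.0),'block',[C(*p,.058) for p in((57,98),(187,110),(165,275),(37,262))])
print('spine',C(60,32,.08),C(734,106,.08))
f=im['frame'];H,S,V=cv2.split(cv2.cvtColor(f,cv2.COLOR_BGR2HSV));m=((H>95)&(H<120)&(S>140)&(V>60)).astype(np.uint8);m[:,:400]=0;m[:,500:]=0;m[:130]=0
k=max(cv2.findContours(m,0,1)[0],key=cv2.contourArea);b=cv2.approxPolyDP(k,8,True)[:,0]
print('crate',[(p.tolist(),onplane(im,*p,.06)[:2].round(4).tolist(),onplane(im,*p,0)[:2].round(4).tolist()) for p in b])
E
```

```text
green [266.3 159. ] z 0.09 [0.6427 0.2093] yaw -0.085 n 211
green     z 0.114 [0.6367 0.2065] yaw -0.085 n 211
green     z 0.096 [0.6412 0.2086] yaw -0.085 n 211
green [330.8 167.3] z 0.09 [0.624  0.0249] yaw -0.097 n 212
green     z 0.114 [0.6184 0.0257] yaw -0.097 n 212
green     z 0.096 [0.6226 0.0251] yaw -0.097 n 212
green [323.3 232.6] z 0.09 [0.4378 0.0412] yaw 0.351 n 215
green     z 0.114 [0.4358 0.0416] yaw 0.351 n 215
green     z 0.096 [0.4373 0.0413] yaw 0.351 n 215
red [439.6 134.8] z 0.09 [ 0.7305 -0.2885] yaw 0.036 n 237
red     z 0.114 [ 0.7228 -0.2817] yaw 0.036 n 237
red     z 0.096 [ 0.7286 -0.2868] yaw 0.036 n 237
red [298.6 163.7] z 0.09 [0.6317 0.1167] yaw -0.084 n 211
red     z 0.114 [0.6259 0.1157] yaw -0.084 n 211
red     z 0.096 [0.6302 0.1165] yaw -0.084 n 211
red [365.9 225.6] z 0.09 [ 0.4606 -0.0769] yaw -0.252 n 222
red     z 0.114 [ 0.4582 -0.0742] yaw -0.252 n 222
red     z 0.096 [ 0.46   -0.0762] yaw -0.252 n 222
red [242.8 229.4] z 0.09 [0.4398 0.2654] yaw -0.069 n 222
red     z 0.114 [0.4378 0.2614] yaw -0.069 n 222
red     z 0.096 [0.4393 0.2644] yaw -0.069 n 222
bar [0.6374 0.3085 0.106 ] disc [0.6419 0.3119 0.07  ] dot [0.6029 0.3176 0.058 ]
bay0 [ 0.6101 -0.0696  0.024 ] deckfront [0.575  0.3736 0.    ] [ 0.5315 -0.1282  0.    ] block [array([0.706 , 0.3553, 0.058 ]), array([0.6995, 0.2585, 0.058 ]), array([0.5754, 0.2679, 0.058 ]), array([0.5823, 0.3617, 0.058 ])]
spine [0.7496 0.3513 0.08  ] [ 0.7082 -0.1411  0.08  ]
crate [([418, 153], [0.682, -0.2317], [0.6984, -0.2457]), ([426, 260], [0.3704, -0.2524], [0.3719, -0.2674]), ([482, 257], [0.3826, -0.4141], [0.3847, -0.4369]), ([471, 151], [0.6935, -0.3902], [0.7105, -0.4118])]
```

Call:
step_arm --moves '[0.354, -0.321, 0, 0, -0.3, 0.354, -0.321, 0, 0, -0.3, 0.354, -0.321, 0, 0, -0.3, 0.354, -0.321, 0, 0, -0.3, 0.354, -0.321, 0, 0, -0.3]' --force 40

```text
clock: 0.7
position: [0.3111, -0.3238, 0.2452]
ee_rot: [-0.0, 0.984, 0.178, 0.0]
contact_force: [0.8, 0.1, -0.2]
width: 0.0554
```

Call:
step_arm --moves '[0.354, -0.321, 0, 0, -0.3, 0.354, -0.321, 0, 0, -0.3, 0.354, -0.321, 0, 0, -0.3, 0.354, -0.321, 0, 0, -0.3, 0.354, -0.321, 0, 0, -0.3]'

```text
clock: 1.2
position: [0.421, -0.1118, 0.2454]
ee_rot: [-0.0, 0.984, 0.178, 0.0]
contact_force: [0.1, -0.2, 0.8]
width: 0.0553
```

Call:
step_arm --moves '[0.354, -0.321, 0, 0, -0.3, 0.354, -0.321, 0, 0, -0.3, 0.354, -0.321, 0, 0, -0.3, 0.354, -0.321, 0, 0, -0.3, 0.354, -0.321, 0, 0, -0.3]'

```text
clock: 1.7
position: [0.5311, 0.1007, 0.2451]
ee_rot: [-0.0, 0.984, 0.178, 0.0]
contact_force: [0.6, -0.1, -0.0]
width: 0.0555
```

Call:
step_arm --moves '[0.354, -0.321, 0, -0.192, -0.3, 0.354, -0.321, 0, -0.192, -0.3, 0.354, -0.321, 0, -0.192, -0.3, 0.354, -0.321, 0, -0.192, -0.3, 0.354, -0.321, 0, -0.192, -0.3]'

```text
clock: 2.2
position: [0.6408, 0.3129, 0.2445]
ee_rot: [-0.0, 0.886, 0.463, -0.0]
contact_force: [-0.2, -0.3, -0.2]
width: 0.0557
```

```bash
python3 -c "
from h import *
to((.640,.311,.13),.96);print(manip.get_state()['qpos'])"
```

```text
t2.2 pos [0.6408 0.3129 0.2445] a 0.964 MOVE [-0.0041  0.001   0.229 ] twist 0.0012 w 0.056 F [-0.2 -0.3 -0.2]
[3.56623318e-01 4.88802381e-01 1.17139739e+00 4.16695963e-04
 1.48145135e+00 9.63576750e-01]
```

Call:
step_arm --moves '[-0.004, 0.001, 0.1, 0, -0.3, -0.004, 0.001, 0.2, 0, -0.3, -0.004, 0.001, 0.305, 0, -0.3, -0.004, 0.001, 0.305, 0, -0.3, -0.004, 0.001, 0.305, 0, -0.3]'

```text
clock: 2.7
position: [0.6389, 0.3079, 0.092]
ee_rot: [-0.0, 0.887, 0.462, -0.001]
contact_force: [0.6, 0.3, 0.9]
width: 0.0555
```

Call:
step_arm --moves '[0, 0, 0, 0, 1, 0, 0, 0, 0, 1, 0, 0, 0, 0, 1, 0, 0, 0, 0, 1, 0, 0, 0, 0, 1]' --force 30

```text
clock: 3.2
position: [0.6415, 0.3083, 0.096]
ee_rot: [0.001, 0.887, 0.462, 0.003]
contact_force: [1.7, -0.6, 6.7]
width: 0.0133
```

Call:
step_arm --moves '[0, 0, 0, 0.04, 1, 0, 0, 0, 0.08, 1, 0, 0, 0, 0.12, 1, 0, 0, 0, 0.16, 1, 0, 0, 0, 0.2, 1]'

```text
clock: 3.7
position: [0.6397, 0.3107, 0.096]
ee_rot: [-0.002, 0.987, 0.162, 0.002]
contact_force: [-2.8, 5.6, 6.6]
width: 0.0136
```

Call:
step_arm --moves '[0, 0, 0, 0.04, 1, 0, 0, 0, 0.08, 1, 0, 0, 0, 0.12, 1, 0, 0, 0, 0.14, 1, 0, 0, 0, 0.14, 1]'

```text
clock: 4.2
position: [0.6394, 0.3128, 0.096]
ee_rot: [-0.004, 0.998, -0.055, 0.001]
contact_force: [-3.4, 8.6, 7.6]
width: 0.0135
```

```bash
python3 -c "
from h import *
to((.640,.311,.13),-.087);print(manip.get_state()['qpos'],manip.get_state()['moment'])"
```

```text
t4.2 pos [0.6394 0.3128 0.096 ] a -0.109 MOVE [ 0.0017  0.0028 -0.0679] twist -0.0071 w 0.013 F [-3.4  8.6  7.6]
[0.35384634 0.57328498 1.39665177 0.00758223 1.16568386 2.03109759] [1.21407247 0.36488188 0.02228714]
```

Call:
step_arm --moves '[0, 0, 0, 0, -0.3, 0, 0, 0, 0, -0.3, 0, 0, 0, 0, -0.3, 0, 0, 0, 0, -0.3, 0, 0, -0.08, 0, -0.3]'

```text
clock: 4.7
position: [0.6355, 0.3062, 0.1266]
ee_rot: [0.003, 0.999, -0.054, -0.006]
contact_force: [-0.2, -0.4, 0.1]
width: 0.0556
```

Call:
step_arm --moves '[0, 0, -0.22, 0, -0.65, 0, 0, -0.22, 0, -0.65, 0, 0, -0.22, 0, -0.65, -0.3, 0.25, -0.22, 0, -0.65, -0.3, 0.25, -0.22, 0, -0.65]'

```text
clock: 5.2
position: [0.5558, 0.2521, 0.2419]
ee_rot: [0.0, 0.999, -0.054, -0.0]
contact_force: [-0.0, -0.5, 1.1]
width: 0.0705
```

Run:
```python
from h import *
im=get_image('top'); im2=get_image('scene')
a=cv2.resize(im['frame'][120:260,200:400],None,fx=3.9,fy=3.9,interpolation=cv2.INTER_CUBIC)
cv2.imwrite('pics/c2.png',a); cv2.imwrite('pics/s2.png',cv2.resize(im2['frame'][190:270,340:460],None,fx=5,fy=5,interpolation=cv2.INTER_CUBIC))
to((.6348,.2072,.2),1.484)
to((.6348,.2072,.094),1.484)
```

```text
t5.3 pos [0.5477 0.2487 0.2406] a -0.109 MOVE [0.1832 0.0631 0.0795] twist -0.5072 w 0.071 F [-0.2  0.2 -0.3]
t5.3 pos [0.5477 0.2487 0.2406] a -0.109 MOVE [0.1855 0.0618 0.2915] twist -0.5072 w 0.071 F [-0.2  0.2 -0.3]
```

View pics/c2.png

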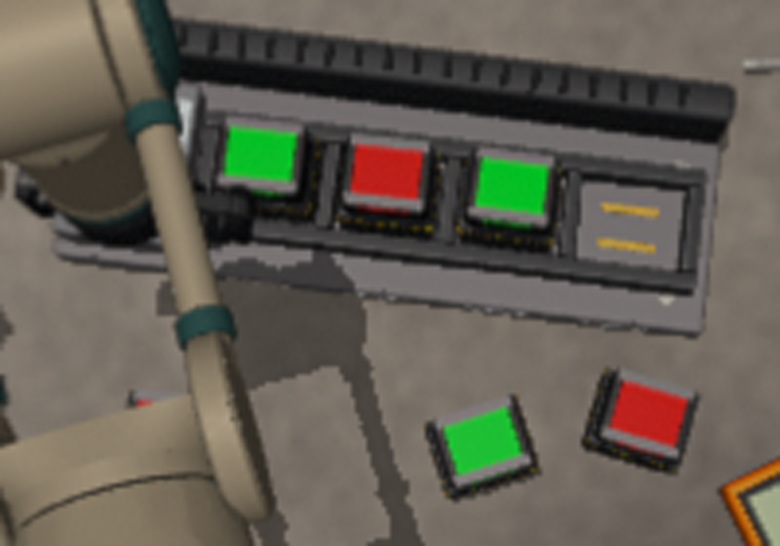

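View pics/s2.png

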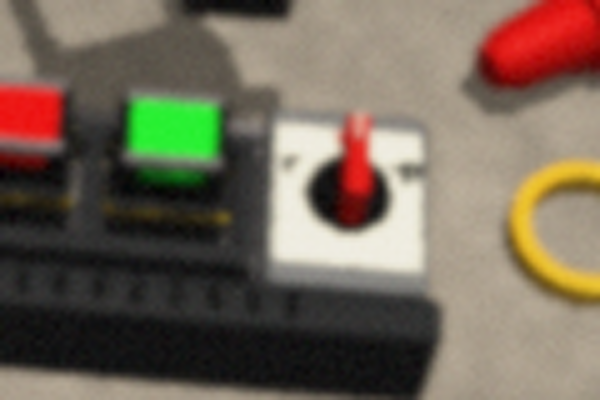

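Call:
step_arm --moves '[0.185, 0.061, 0.08, -0.23, -0.65, 0.185, 0.061, 0.08, -0.23, -0.65, 0.185, 0.061, 0.08, -0.23, -0.65, 0.185, 0.061, 0.08, -0.23, -0.65, 0.185, 0.061, 0.08, -0.23, -0.65]'

```text
clock: 5.8
position: [0.6452, 0.2117, 0.2012]
ee_rot: [-0.0, 0.953, 0.304, -0.001]
contact_force: [0.6, 0.4, -0.1]
width: 0.0704
```

Call:
step_arm --moves '[0, 0, 0, -0.23, -0.65, 0, 0, 0, -0.23, -0.65, 0, 0, 0, -0.23, -0.65, 0, 0, 0, -0.23, -0.65, 0, 0, 0, -0.23, -0.65]'

```text
clock: 6.3
position: [0.6448, 0.2122, 0.202]
ee_rot: [-0.0, 0.783, 0.622, -0.0]
contact_force: [-1.5, -0.4, 0.9]
width: 0.0707
```

Call:
step_arm --moves '[0, 0, 0, -0.047, -0.65, 0, 0, 0, -0.047, -0.65, 0, 0, 0, -0.047, -0.65]'

```text
clock: 6.6
position: [0.6448, 0.2123, 0.2023]
ee_rot: [-0.0, 0.738, 0.675, -0.0]
contact_force: [-0.5, -0.4, 0.3]
width: 0.0705
```

Run:
```python
from h import *
to((.6360,.2068,.094),1.485)
```

```text
t6.6 pos [0.6448 0.2123 0.2023] a 1.481 MOVE [-0.0124 -0.0164  0.2166] twist -0.0012 w 0.071 F [-0.5 -0.4  0.3]
```

Call:
step_arm --moves '[-0.012, -0.016, 0.04, 0, -0.65, -0.012, -0.016, 0.12, 0, -0.65, -0.012, -0.016, 0.18, 0, -0.65, -0.012, -0.016, 0.216, 0, -0.65, -0.012, -0.016, 0.216, 0, -0.65]'

```text
clock: 7.1
position: [0.634, 0.2066, 0.0913]
ee_rot: [-0.002, 0.738, 0.675, -0.003]
contact_force: [-0.1, -1.2, 0.5]
width: 0.0706
```

Call:
step_arm --moves '[0, 0, 0, 0, -0.65, 0, 0, 0, 0, 1, 0, 0, 0, 0, 1, 0, 0, 0, 0, 1, 0, 0, 0, 0, 1]' --force 60

```text
clock: 7.6
position: [0.6367, 0.2074, 0.0967]
ee_rot: [0.001, 0.737, 0.676, 0.001]
contact_force: [-2.9, 0.8, 6.2]
width: 0.0494
```

Run:
```python
from h import *
to((.6360,.2068,.094),1.485)
```

```text
t7.6 pos [0.6367 0.2074 0.0967] a 1.484 MOVE [-0.0014 -0.0014  0.0054] twist -0.0002 w 0.049 F [-2.9  0.8  6.2]
```

Call:
step_arm --moves '[0, 0, -0.05, 0, 1, 0, 0, -0.12, 0, 1, 0, 0, -0.2, 0, 1, 0, 0, -0.27, 0, 1, 0, 0, -0.34, 0, 1]'

```text
clock: 8.1
position: [0.6355, 0.207, 0.2649]
ee_rot: [-0.0, 0.737, 0.676, -0.001]
contact_force: [0.4, -1.3, -6.4]
width: 0.0489
```

Call:
step_arm --moves '[-0.08, 0.005, 0, 0.04, 1, -0.18, 0.01, 0, 0.08, 1, -0.28, 0.02, 0, 0.13, 1, -0.38, 0.03, 0, 0.17, 1, -0.48, 0.034, 0, 0.21, 1]'

```text
clock: 8.6
position: [0.6319, -0.0346, 0.2634]
ee_rot: [-0.0, 0.917, 0.399, -0.001]
contact_force: [1.2, 0.1, -5.4]
width: 0.0493
```

Call:
step_arm --moves '[-0.072, 0.068, 0, 0.04, 1, -0.144, 0.137, 0, 0.09, 1, -0.216, 0.205, 0, 0.13, 1, -0.288, 0.274, 0, 0.18, 1, -0.361, 0.343, 0, 0.22, 1]'

```text
clock: 9.1
position: [0.6352, -0.2833, 0.2632]
ee_rot: [-0.001, 0.998, 0.064, -0.001]
contact_force: [0.5, -0.1, -6.7]
width: 0.0494
```

Call:
step_arm --moves '[0, 0, 0, 0, 1, 0, 0, 0, 0, 1]'

```text
clock: 9.3
position: [0.635, -0.283, 0.2626]
ee_rot: [-0.001, 0.998, 0.066, -0.001]
contact_force: [0.5, 0.2, -6.0]
width: 0.0488
```

Run:
```python
from h import *
to((.627,-.3153,.082),.07)
```

```text
t9.3 pos [ 0.635  -0.283   0.2626] a 0.131 MOVE [-0.0234  0.0629  0.361 ] twist 0.0195 w 0.049 F [ 0.5  0.2 -6. ]
```

Call:
step_arm --moves '[-0.023, 0.063, 0.03, 0.02, 1, -0.023, 0.063, 0.1, 0.02, 1, -0.023, 0.063, 0.17, 0.02, 1, -0.023, 0.063, 0.24, 0.02, 1, -0.023, 0.063, 0.3, 0.02, 1]'

```text
clock: 9.8
position: [0.6279, -0.3119, 0.1122]
ee_rot: [-0.001, 0.999, 0.036, -0.001]
contact_force: [-1.1, -0.8, -6.5]
width: 0.0492
```

Call:
step_arm --moves '[0, 0, 0.035, 0, 1, 0, 0, 0.06, 0, 1, 0, 0, 0.063, 0, 1, 0, 0, 0.063, 0, 1]'

```text
clock: 10.2
position: [0.6292, -0.3138, 0.0837]
ee_rot: [0.0, 0.999, 0.036, 0.0]
contact_force: [-0.5, -0.3, -5.4]
width: 0.0492
```

Call:
step_arm --moves '[0, 0, 0, 0, -0.5, 0, 0, 0, 0, -0.5, 0, 0, 0, 0, -0.5, 0, 0, -0.08, 0, -0.5, 0, 0, -0.16, 0, -0.65]'

```text
clock: 10.7
position: [0.6283, -0.3142, 0.164]
ee_rot: [-0.0, 0.999, 0.035, -0.001]
contact_force: [0.4, -0.5, 0.7]
width: 0.0703
```

Call:
step_arm --moves '[0, 0, -0.08, 0, -0.65, 0, 0, -0.16, 0, -0.65, 0, 0, -0.2, 0, -0.65, -0.2, 0, -0.2, -0.04, -0.65, -0.3, 0, -0.2, -0.08, -0.65]'

```text
clock: 11.2
position: [0.5292, -0.3219, 0.2652]
ee_rot: [0.002, 0.986, 0.164, 0.001]
contact_force: [-0.0, -0.9, 0.2]
width: 0.0706
```

Run:
```python
from h import *
im=get_image('top'); lamps(im); to((.6184,.0250,.24),1.484)
cv2.imwrite('pics/t3.png',im['frame'])
```

```text
green [330.7 167.3] z 0.09 [0.6239 0.025 ] yaw -0.097 n 211
green     z 0.114 [0.6183 0.0257] yaw -0.097 n 211
green     z 0.096 [0.6225 0.0252] yaw -0.097 n 211
green [449.3 168.9] z 0.09 [ 0.6298 -0.3145] yaw -1.495 n 210
green     z 0.114 [ 0.6241 -0.3071] yaw -1.495 n 210
green     z 0.096 [ 0.6284 -0.3126] yaw -1.495 n 210
green [323.3 232.6] z 0.09 [0.4378 0.0412] yaw 0.351 n 215
green     z 0.114 [0.4358 0.0416] yaw 0.351 n 215
green     z 0.096 [0.4373 0.0413] yaw 0.351 n 215
red [439.6 134.8] z 0.09 [ 0.7305 -0.2885] yaw 0.036 n 237
red     z 0.114 [ 0.7228 -0.2817] yaw 0.036 n 237
red     z 0.096 [ 0.7286 -0.2868] yaw 0.036 n 237
red [298.6 163.7] z 0.09 [0.6318 0.1167] yaw -0.073 n 212
red     z 0.114 [0.626  0.1156] yaw -0.073 n 212
red     z 0.096 [0.6303 0.1164] yaw -0.073 n 212
red [365.9 225.6] z 0.09 [ 0.4605 -0.0768] yaw -0.252 n 221
red     z 0.114 [ 0.4581 -0.0741] yaw -0.252 n 221
red     z 0.096 [ 0.4599 -0.0762] yaw -0.252 n 221
red [242.7 229.5] z 0.09 [0.4397 0.2656] yaw -0.069 n 222
red     z 0.114 [0.4378 0.2616] yaw -0.069 n 222
red     z 0.096 [0.4392 0.2646] yaw -0.069 n 222
t11.2 pos [ 0.5183 -0.3203  0.264 ] a 0.330 MOVE [ 0.4136 -0.5882  0.0461] twist -0.3673 w 0.070 F [-7.   2.5 -1.3]
```

View pics/t3.png

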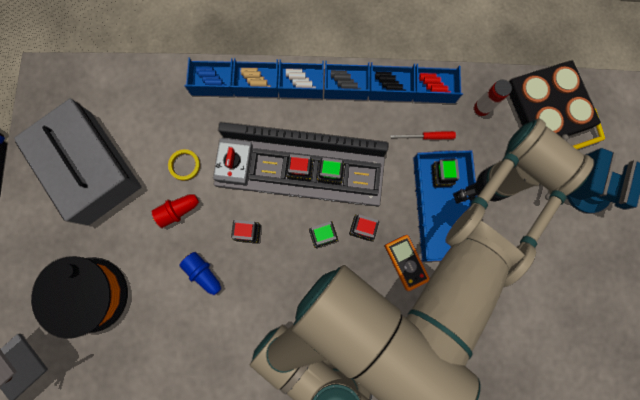

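Call:
step_arm --moves '[0.269, -0.382, 0.02, -0.2, -0.65, 0.269, -0.382, 0.02, -0.2, -0.65, 0.269, -0.382, 0.02, -0.2, -0.65, 0.269, -0.382, 0.02, -0.2, -0.65, 0.269, -0.382, 0.02, -0.2, -0.65]'

```text
clock: 11.75
position: [0.5969, -0.0945, 0.2546]
ee_rot: [0.0, 0.888, 0.459, 0.001]
contact_force: [-0.2, -0.9, 0.4]
width: 0.0704
```

Call:
step_arm --moves '[0.238, -0.082, 0.02, -0.167, -0.65, 0.238, -0.082, 0.02, -0.167, -0.65, 0.238, -0.082, 0.02, -0.167, -0.65, 0.238, -0.082, 0.02, -0.167, -0.65, 0.238, -0.082, 0.02, -0.167, -0.65]'

```text
clock: 12.25
position: [0.6323, 0.0242, 0.2442]
ee_rot: [0.001, 0.74, 0.673, 0.0]
contact_force: [0.7, -1.2, 0.4]
width: 0.0707
```

Call:
step_arm --moves '[0, 0, 0, 0, -0.65]'

```text
clock: 12.35
position: [0.6321, 0.0229, 0.2441]
ee_rot: [0.001, 0.741, 0.672, 0.0]
contact_force: [-0.2, 0.3, 0.4]
width: 0.0706
```

Run:
```python
from h import *
to((.6183,.0255,.100),1.48)
```

```text
t12.3 pos [0.6321 0.0229 0.2441] a 1.473 MOVE [ 0.0027 -0.0284  0.2882] twist -0.0022 w 0.071 F [-0.2  0.3  0.4]
```

Call:
step_arm --moves '[0.003, -0.028, 0.04, -0.002, -0.65, 0.003, -0.028, 0.13, -0.002, -0.65, 0.003, -0.028, 0.22, -0.002, -0.65, 0.003, -0.028, 0.28, -0.002, -0.65, 0.003, -0.028, 0.288, -0.002, -0.65]'

```text
clock: 12.85
position: [0.615, 0.025, 0.0956]
ee_rot: [-0.003, 0.739, 0.674, -0.003]
contact_force: [-0.4, 0.3, 0.9]
width: 0.0705
```

Call:
step_arm --moves '[0, 0, 0, 0, -0.65, 0, 0, 0, 0, 1, 0, 0, 0, 0, 1, 0, 0, 0, 0, 1, 0, 0, 0, 0, 1]'

```text
clock: 13.35
position: [0.6194, 0.0255, 0.102]
ee_rot: [0.002, 0.738, 0.675, 0.001]
contact_force: [-2.1, -0.4, 7.4]
width: 0.0491
```

Run:
```python
from h import *
to((.532,-.322,.26),.07)
```

```text
t13.3 pos [0.6194 0.0255 0.102 ] a 1.481 MOVE [-0.7081 -0.1105 -0.3161] twist 0.4492 w 0.049 F [-2.1 -0.4  7.4]
```

Call:
step_arm --moves '[0, 0, -0.05, 0, 1, 0, 0, -0.12, 0, 1, 0, 0, -0.2, 0, 1, 0, 0, -0.26, 0, 1, 0, 0, -0.3, 0, 1]'

```text
clock: 13.85
position: [0.6189, 0.0259, 0.2524]
ee_rot: [0.002, 0.738, 0.675, 0.001]
contact_force: [0.5, 0.9, -4.7]
width: 0.0488
```

Call:
step_arm --moves '[-0.08, -0.012, 0, 0.04, 1, -0.175, -0.027, 0, 0.08, 1, -0.27, -0.042, 0, 0.13, 1, -0.365, -0.057, 0, 0.17, 1, -0.46, -0.072, 0, 0.22, 1]'

```text
clock: 14.35
position: [0.5608, -0.2014, 0.2494]
ee_rot: [0.0, 0.923, 0.386, 0.0]
contact_force: [0.7, 0.0, -4.0]
width: 0.0491
```

Call:
step_arm --moves '[-0.06, 0.036, 0, 0.045, 1, -0.12, 0.07, 0, 0.09, 1, -0.18, 0.106, 0, 0.135, 1, -0.216, 0.128, 0, 0.18, 1, -0.216, 0.128, 0, 0.225, 1]'

```text
clock: 14.85
position: [0.5309, -0.3256, 0.2489]
ee_rot: [0.001, 0.999, 0.04, -0.0]
contact_force: [-0.3, 0.1, -4.2]
width: 0.0492
```

Call:
step_arm --moves '[0, 0, 0, 0, 1, 0, 0, 0, 0, 1]'

```text
clock: 15.05
position: [0.5319, -0.3215, 0.2491]
ee_rot: [-0.0, 0.999, 0.047, -0.0]
contact_force: [0.3, 0.1, -4.8]
width: 0.0491
```

Run:
```python
from h import *
to((.532,-.322,.086),.07)
```

```text
t15.1 pos [ 0.5319 -0.3215  0.2491] a 0.094 MOVE [1.000e-04 1.200e-03 3.262e-01] twist 0.0075 w 0.049 F [ 0.3  0.1 -4.8]
```

Call:
step_arm --moves '[0, 0.001, 0.05, 0.007, 1, 0, 0.001, 0.13, 0.007, 1, 0, 0.001, 0.21, 0.007, 1, 0, 0.001, 0.28, 0.007, 1, 0, 0.001, 0.31, 0.007, 1]'

```text
clock: 15.55
position: [0.5303, -0.3199, 0.0906]
ee_rot: [-0.002, 0.999, 0.036, -0.003]
contact_force: [-0.1, 0.2, -5.4]
width: 0.0489
```

Call:
step_arm --moves '[0, 0, 0.014, 0, 1, 0, 0, 0.014, 0, 1, 0, 0, 0.014, 0, 1, 0, 0, 0.014, 0, -0.5, 0, 0, 0.014, 0, -0.5]'

```text
clock: 16.05
position: [0.5335, -0.3234, 0.0896]
ee_rot: [0.002, 0.999, 0.034, 0.002]
contact_force: [-0.2, -0.0, -0.7]
width: 0.064
```

Call:
step_arm --moves '[0, 0, 0, 0, -0.5, 0, 0, -0.08, 0, -0.5, 0, 0, -0.16, 0, -0.65, 0, 0, -0.24, 0, -0.65, 0, 0, -0.3, 0, -0.65]'

```text
clock: 16.55
position: [0.5328, -0.323, 0.2412]
ee_rot: [0.002, 0.999, 0.034, 0.002]
contact_force: [0.5, -0.1, 0.6]
width: 0.0705
```

Call:
step_arm --moves '[0, -0.08, 0, -0.04, -0.65, 0, -0.16, 0, -0.09, -0.65, 0, -0.24, 0, -0.14, -0.65, 0, -0.24, 0, -0.18, -0.65, 0, -0.24, 0, -0.22, -0.65]'

```text
clock: 17.05
position: [0.5239, -0.2014, 0.2386]
ee_rot: [0.001, 0.927, 0.374, 0.001]
contact_force: [-0.1, 0.2, 0.0]
width: 0.0705
```

Call:
step_arm --moves '[0, 0, 0, -0.04, -0.65, 0, 0, 0, -0.09, -0.65, 0, 0, 0, -0.14, -0.65, 0, 0, 0, -0.18, -0.65, 0, 0, 0, -0.22, -0.65]'

```text
clock: 17.55
position: [0.524, -0.2029, 0.2382]
ee_rot: [0.001, 0.746, 0.665, 0.0]
contact_force: [0.7, 0.5, 0.4]
width: 0.0705
```

Run:
```python
from h import *
im=get_image('top'); lamps(im); to((.4378,.0412,.24),1.92)
```

```text
green [453.2 203.8] z 0.09 [ 0.5293 -0.3237] yaw 1.549 n 177
green     z 0.114 [ 0.5255 -0.3161] yaw 1.549 n 177
green     z 0.096 [ 0.5283 -0.3218] yaw 1.549 n 177
green [323.3 232.6] z 0.09 [0.4378 0.0412] yaw 0.351 n 215
green     z 0.114 [0.4358 0.0416] yaw 0.351 n 215
green     z 0.096 [0.4373 0.0413] yaw 0.351 n 215
red [298.6 163.7] z 0.09 [0.6317 0.1167] yaw -0.084 n 211
red     z 0.114 [0.6259 0.1157] yaw -0.084 n 211
red     z 0.096 [0.6302 0.1165] yaw -0.084 n 211
red [365.9 225.6] z 0.09 [ 0.4605 -0.0768] yaw -0.252 n 221
red     z 0.114 [ 0.4581 -0.0741] yaw -0.252 n 221
red     z 0.096 [ 0.4599 -0.0762] yaw -0.252 n 221
red [242.8 229.4] z 0.09 [0.4398 0.2654] yaw -0.069 n 222
red     z 0.114 [0.4378 0.2614] yaw -0.069 n 222
red     z 0.096 [0.4393 0.2644] yaw -0.069 n 222
t17.6 pos [ 0.524  -0.2029  0.2382] a 1.459 MOVE [ 0.4659 -0.2257 -0.0043] twist -0.1467 w 0.071 F [-0.3  0.1  0.2]
```

Call:
step_arm --moves '[0.45, -0.218, 0, -0.147, -0.65, 0.45, -0.218, 0, -0.147, -0.65, 0.45, -0.218, 0, -0.147, -0.65, 0.45, -0.218, 0, -0.147, -0.65, 0.45, -0.218, 0, -0.147, -0.65]'

```text
clock: 18.1
position: [0.4419, 0.0352, 0.2381]
ee_rot: [0.001, 0.578, 0.816, 0.001]
contact_force: [0.0, 1.3, 0.4]
width: 0.0704
```

Call:
step_arm --moves '[0, 0, 0.1, 0, -0.65, 0, 0, 0.1, 0, -0.65]'

```text
clock: 18.3
position: [0.4375, 0.0354, 0.1837]
ee_rot: [-0.004, 0.576, 0.818, -0.003]
contact_force: [-1.6, -0.2, -0.1]
width: 0.0701
```

Run:
```python
from h import *
to((.4378,.0412,.077),1.915)
```

```text
t18.3 pos [0.4375 0.0354 0.1837] a 1.914 MOVE [0.01   0.0065 0.2135] twist -0.0003 w 0.070 F [-1.6 -0.2 -0.1]
```

Call:
step_arm --moves '[0.013, -0.002, 0.04, 0, -0.65, 0.013, -0.002, 0.12, 0, -0.65, 0.013, -0.002, 0.19, 0, -0.65, 0.013, -0.002, 0.222, 0, -0.65, 0.013, -0.002, 0.222, 0, -0.65]'

```text
clock: 18.8
position: [0.4394, 0.0385, 0.0756]
ee_rot: [-0.001, 0.578, 0.816, -0.001]
contact_force: [-0.4, -0.5, 0.7]
width: 0.0704
```

Call:
step_arm --moves '[0, 0, 0, 0, -0.65, 0, 0, 0, 0, 1, 0, 0, 0, 0, 1, 0, 0, 0, 0, 1, 0, 0, 0, 0, 1]'

```text
clock: 19.3
position: [0.4396, 0.0387, 0.078]
ee_rot: [0.001, 0.576, 0.817, -0.0]
contact_force: [-2.8, -1.9, 6.8]
width: 0.0491
```

Run:
```python
from h import *
to((.437,-.3287,.22),.07)
```

```text
t19.3 pos [0.4396 0.0387 0.078 ] a 1.913 MOVE [-0.691  -0.2514 -0.2829] twist 0.5866 w 0.049 F [-2.8 -1.9  6.8]
```

Call:
step_arm --moves '[0, 0, -0.05, 0, 1, 0, 0, -0.13, 0, 1, 0, 0, -0.21, 0.04, 1, 0, 0, -0.28, 0.085, 1, 0, 0, -0.28, 0.13, 1]'

```text
clock: 19.8
position: [0.4428, 0.0393, 0.2218]
ee_rot: [0.004, 0.732, 0.681, 0.004]
contact_force: [1.6, 0.3, -5.0]
width: 0.049
```

Call:
step_arm --moves '[-0.087, 0.005, 0, 0.045, 1, -0.185, 0.01, 0, 0.09, 1, -0.282, 0.016, 0, 0.135, 1, -0.38, 0.022, 0, 0.18, 1, -0.477, 0.028, 0, 0.22, 1]'

```text
clock: 20.3
position: [0.4368, -0.201, 0.2166]
ee_rot: [0.0, 0.92, 0.393, 0.0]
contact_force: [0.4, 1.7, -5.0]
width: 0.049
```

Call:
step_arm --moves '[-0.055, 0.05, 0, 0.047, 1, -0.11, 0.1, 0, 0.094, 1, -0.165, 0.153, 0, 0.14, 1, -0.188, 0.175, 0, 0.187, 1, -0.188, 0.175, 0, 0.234, 1]'

```text
clock: 20.8
position: [0.4362, -0.3309, 0.2161]
ee_rot: [0.001, 0.999, 0.034, -0.0]
contact_force: [-0.6, 0.6, -5.3]
width: 0.0489
```

Call:
step_arm --moves '[0, 0, 0, 0, 1, 0, 0, 0, 0, 1]'

```text
clock: 21.0
position: [0.4361, -0.3273, 0.2161]
ee_rot: [-0.0, 0.999, 0.04, -0.0]
contact_force: [-0.1, -0.0, -4.9]
width: 0.0492
```

Run:
```python
from h import *
to((.437,-.3287,.084),.07)
```

```text
t21.0 pos [ 0.4361 -0.3273  0.2161] a 0.081 MOVE [0.0017 0.0031 0.2642] twist 0.0035 w 0.049 F [-0.1 -0.  -4.9]
```

Call:
step_arm --moves '[0.002, 0.003, 0.05, 0.003, 1, 0.002, 0.003, 0.13, 0.003, 1, 0.002, 0.003, 0.2, 0.003, 1, 0.002, 0.003, 0.25, 0.003, 1, 0.002, 0.003, 0.264, 0.003, 1]'

```text
clock: 21.5
position: [0.4373, -0.3267, 0.084]
ee_rot: [-0.002, 0.999, 0.035, -0.001]
contact_force: [-5.7, 11.1, 37.2]
width: 0.0489
```

Call:
step_arm --moves '[0, 0, 0, 0, 1, 0, 0, 0, 0, 1, 0, 0, 0, 0, -0.5, 0, 0, 0, 0, -0.5, 0, 0, 0, 0, -0.5]'

```text
clock: 22.0
position: [0.4383, -0.33, 0.0853]
ee_rot: [0.001, 0.999, 0.034, 0.001]
contact_force: [-0.1, -0.4, -0.6]
width: 0.064
```

Call:
step_arm --moves '[0, 0, -0.08, 0, -0.5, 0, 0, -0.16, 0, -0.65, 0, 0, -0.25, 0, -0.65, 0, -0.08, -0.28, -0.04, -0.65, 0, -0.17, -0.28, -0.08, -0.65]'

```text
clock: 22.5
position: [0.4339, -0.2462, 0.2281]
ee_rot: [0.003, 0.987, 0.16, 0.003]
contact_force: [0.7, 0.9, -0.3]
width: 0.0701
```

Call:
step_arm --moves '[0, 0, 0, -0.16, -0.65, 0, 0, 0, -0.16, -0.65, 0, 0, 0, -0.16, -0.65, 0, 0, 0, -0.16, -0.65, 0, 0, 0, -0.16, -0.65]'

```text
clock: 23.0
position: [0.432, -0.2446, 0.2248]
ee_rot: [0.001, 0.917, 0.4, 0.0]
contact_force: [-0.9, -0.1, 0.2]
width: 0.07
```

Run:
```python
from h import *
im=get_image('top'); lamps(im); to((.4605,-.0768,.2),1.31)
f=get_image('scene')['frame']; cv2.imwrite('pics/s4.png',cv2.resize(f[120:280,150:450],None,fx=2.6,fy=2.6,interpolation=cv2.INTER_CUBIC))
```

```text
green [449.3 168.9] z 0.09 [ 0.6298 -0.3145] yaw -1.495 n 210
green     z 0.114 [ 0.6241 -0.3071] yaw -1.495 n 210
green     z 0.096 [ 0.6284 -0.3126] yaw -1.495 n 210
green [451.7 198.6] z 0.09 [ 0.5438 -0.3196] yaw 1.549 n 206
green     z 0.114 [ 0.5398 -0.3122] yaw 1.549 n 206
green     z 0.096 [ 0.5428 -0.3178] yaw 1.549 n 206
red [439.6 134.8] z 0.09 [ 0.7305 -0.2885] yaw 0.036 n 237
red     z 0.114 [ 0.7228 -0.2817] yaw 0.036 n 237
red     z 0.096 [ 0.7286 -0.2868] yaw 0.036 n 237
red [298.6 163.7] z 0.09 [0.6317 0.1167] yaw -0.084 n 211
red     z 0.114 [0.6259 0.1157] yaw -0.084 n 211
red     z 0.096 [0.6302 0.1165] yaw -0.084 n 211
red [365.9 225.6] z 0.09 [ 0.4606 -0.0769] yaw -0.252 n 222
red     z 0.114 [ 0.4582 -0.0742] yaw -0.252 n 222
red     z 0.096 [ 0.46   -0.0762] yaw -0.252 n 222
red [242.7 229.5] z 0.09 [0.4397 0.2655] yaw -0.069 n 221
red     z 0.114 [0.4377 0.2615] yaw -0.069 n 221
red     z 0.096 [0.4392 0.2645] yaw -0.069 n 221
t23.1 pos [ 0.4319 -0.2446  0.2247] a 0.821 MOVE [ 0.2846 -0.1869  0.0493] twist -0.1555 w 0.071 F [-0.1 -0.   0.2]
```

View pics/s4.png

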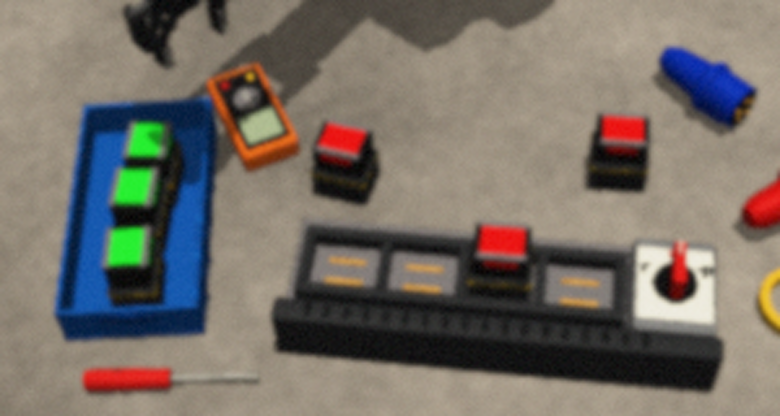

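Run:
```python
from h import *
im=get_image('top'); f=im['frame']; V=f.max(2); yaw=-.087
ex=np.array([np.cos(yaw),np.sin(yaw)]); ey=np.array([-ex[1],ex[0]])
for n,c in {0:(.6108,-.0680),1:(.6188,.0238),3:(.6348,.2072)}.items():
    c=np.array(c)
    def prof(axis,z):
        t=np.arange(-.05,.0501,.0005); out=[]
        for s in t:
            v=[]
            for o in (-.012,-.010,.010,.012) if axis==0 else (-.026,-.024,0.0,.024,.026):
                p=c+(ex*s+ey*o*2.2 if axis==0 else ey*s+ex*o*.75)
                u=proj(im,[*p,z]); v.append(cv2.getRectSubPix(V,(1,1),(float(u[0]),float(u[1])))[0,0])
            out.append(np.median(v))
        return t,np.array(out)
    for ax in (0,1):
        for z in (.024,.048):
            t,v=prof(ax,z)
            hi=np.median(v[(abs(t)<.02)]); 
            def edge(sgn):
                i=np.argmin(abs(t)); lo=None
                while 0<i<len(t)-1 and v[i]>hi*.75: i+=sgn
                return t[i]*1000
            print('bay',n,'xy'[ax],'z',z,'hi',hi,'edges',edge(-1),edge(1),v[::10].astype(int).tolist())
```

```text
bay 0 x z 0.024 hi 116.0 edges -30.499999999999986 30.500000000000068 [101, 36, 71, 62, 88, 117, 118, 125, 115, 115, 115, 115, 120, 122, 115, 115, 93, 25, 55, 61, 70]
bay 0 x z 0.048 hi 115.5 edges -34.99999999999999 25.000000000000064 [37, 72, 62, 86, 117, 117, 122, 115, 115, 115, 115, 117, 119, 114, 115, 80, 24, 60, 60, 79, 113]
bay 0 y z 0.024 hi 125.0 edges -38.49999999999999 38.50000000000008 [60, 65, 60, 115, 115, 115, 125, 126, 120, 119, 126, 125, 129, 123, 120, 116, 116, 117, 60, 64, 66]
bay 0 y z 0.048 hi 116.0 edges -35.99999999999999 40.50000000000008 [66, 63, 50, 95, 116, 116, 115, 119, 118, 115, 116, 116, 116, 115, 116, 115, 115, 117, 94, 61, 67]
bay 1 x z 0.024 hi 117.25 edges -29.999999999999986 31.50000000000007 [113, 37, 72, 65, 83, 118, 118, 126, 117, 116, 116, 116, 121, 123, 115, 115, 107, 32, 60, 63, 66]
bay 1 x z 0.048 hi 116.0 edges -34.499999999999986 26.000000000000064 [37, 67, 65, 80, 118, 118, 124, 116, 116, 116, 116, 120, 120, 115, 115, 100, 29, 65, 61, 77, 113]
bay 1 y z 0.024 hi 126.0 edges -38.49999999999999 38.50000000000008 [61, 67, 71, 116, 116, 116, 
[... 209 characters left out ...]
18, 116, 115, 116, 58, 66, 66]
bay 3 x z 0.024 hi 118.5 edges -27.999999999999982 32.00000000000007 [114, 42, 70, 70, 73, 115, 119, 121, 118, 116, 116, 116, 120, 127, 118, 116, 110, 38, 44, 69, 63]
bay 3 x z 0.048 hi 117.0 edges -32.499999999999986 26.000000000000064 [51, 61, 70, 69, 115, 118, 118, 117, 117, 117, 117, 120, 123, 115, 116, 104, 27, 53, 67, 72, 114]
bay 3 y z 0.024 hi 124.0 edges -36.49999999999999 38.50000000000008 [30, 67, 70, 109, 117, 116, 127, 119, 123, 124, 130, 124, 119, 127, 126, 118, 117, 117, 66, 40, 70]
bay 3 y z 0.048 hi 116.0 edges -39.49999999999999 35.50000000000007 [50, 69, 71, 117, 116, 117, 116, 117, 116, 117, 116, 116, 117, 116, 116, 116, 118, 94, 30, 69, 67]
```

Call:
step_arm --moves '[0.285, -0.187, 0, -0.154, -0.65, 0.285, -0.187, 0, -0.154, -0.65, 0.285, -0.187, 0.03, -0.154, -0.65, 0.285, -0.187, 0.05, -0.154, -0.65, 0.285, -0.187, 0.05, -0.154, -0.65]'

```text
clock: 23.65
position: [0.4591, -0.0734, 0.1979]
ee_rot: [-0.002, 0.793, 0.609, -0.001]
contact_force: [-0.1, 0.1, -0.4]
width: 0.0705
```

Call:
step_arm --moves '[0, 0, 0, 0, -0.65, 0, 0, 0, 0, -0.65]'

```text
clock: 23.85
position: [0.4608, -0.0776, 0.1998]
ee_rot: [0.001, 0.795, 0.607, 0.0]
contact_force: [0.1, 0.2, 1.0]
width: 0.07
```

Run:
```python
from h import *
to((.4606,-.0768,.077),1.305)
```

```text
t23.9 pos [ 0.4608 -0.0776  0.1998] a 1.305 MOVE [ 0.0017 -0.0011  0.2457] twist -0.0000 w 0.070 F [0.1 0.2 1. ]
```

Call:
step_arm --moves '[0.002, -0.001, 0.06, 0, -0.65, 0.002, -0.001, 0.14, 0, -0.65, 0.002, -0.001, 0.21, 0, -0.65, 0.002, -0.001, 0.246, 0, -0.65, 0.002, -0.001, 0.246, 0, -0.65]'

```text
clock: 24.35
position: [0.4585, -0.0763, 0.0744]
ee_rot: [-0.002, 0.795, 0.607, -0.002]
contact_force: [0.3, 0.4, 0.4]
width: 0.0704
```

Call:
step_arm --moves '[0, 0, 0, 0, -0.65, 0, 0, 0, 0, 1, 0, 0, 0, 0, 1, 0, 0, 0, 0, 1, 0, 0, 0, 0, 1]'

```text
clock: 24.85
position: [0.4611, -0.0761, 0.078]
ee_rot: [0.002, 0.794, 0.608, 0.001]
contact_force: [-1.8, -0.9, 6.1]
width: 0.0489
```

Call:
step_arm --moves '[0, 0, -0.06, 0, 1, 0, 0, -0.14, 0, 1, 0, 0, -0.2, 0, 1, 0, 0, -0.2, -0.03, 1, 0, 0, -0.2, -0.057, 1]'

```text
clock: 25.35
position: [0.4603, -0.0753, 0.1777]
ee_rot: [0.001, 0.735, 0.678, 0.001]
contact_force: [-0.5, 0.9, -4.1]
width: 0.0492
```

Run:
```python
from h import *
to((.6087,-.0668,.18),1.479)
```

```text
t25.4 pos [ 0.4603 -0.0753  0.1777] a 1.489 MOVE [ 0.0411  0.2943 -0.0038] twist 0.0033 w 0.049 F [-0.5  0.9 -4.1]
```

Call:
step_arm --moves '[0.01, 0.07, -0.004, 0.003, 1, 0.025, 0.16, -0.004, 0.003, 1, 0.035, 0.24, -0.004, 0.003, 1, 0.042, 0.294, -0.004, 0.003, 1, 0.042, 0.294, -0.004, 0.003, 1]'

```text
clock: 25.85
position: [0.6124, -0.0669, 0.1777]
ee_rot: [0.001, 0.74, 0.673, 0.001]
contact_force: [0.1, -0.6, -4.6]
width: 0.049
```

Call:
step_arm --moves '[0, 0, 0.03, 0, 1, 0, 0, 0.05, 0, 1, 0, 0, 0.05, 0, 1, 0, 0, 0.05, 0, 1]'

```text
clock: 26.25
position: [0.6076, -0.0669, 0.1531]
ee_rot: [-0.0, 0.74, 0.673, -0.0]
contact_force: [-0.1, -0.2, -4.4]
width: 0.0486
```

Run:
```python
from h import *
to((.6087,-.066,.102),1.481)
```

```text
t26.2 pos [ 0.6076 -0.0669  0.1531] a 1.476 MOVE [0.0021 0.0022 0.1022] twist -0.0016 w 0.049 F [-0.1 -0.2 -4.4]
```

Call:
step_arm --moves '[0.002, 0.002, 0.015, -0.002, 1, 0.002, 0.002, 0.03, -0.002, 1, 0.002, 0.002, 0.045, -0.002, 1, 0.002, 0.002, 0.058, -0.002, 1, 0.002, 0.002, 0.068, -0.002, 1]'

```text
clock: 26.75
position: [0.609, -0.066, 0.1183]
ee_rot: [-0.0, 0.738, 0.675, -0.0]
contact_force: [0.6, -0.4, -3.5]
width: 0.049
```

Run:
```python
from h import *
to((.6087,-.066,.102),1.481)
```

```text
t26.8 pos [ 0.609  -0.066   0.1183] a 1.482 MOVE [-0.     -0.0006  0.0327] twist 0.0004 w 0.049 F [ 0.6 -0.4 -3.5]
```

Call:
step_arm --moves '[0, 0, 0.012, 0, 1, 0, 0, 0.022, 0, 1, 0, 0, 0.03, 0, 1, 0, 0, 0.033, 0, 1, 0, 0, 0.033, 0, 1]'

```text
clock: 27.25
position: [0.6094, -0.0661, 0.1027]
ee_rot: [-0.0, 0.738, 0.675, -0.0]
contact_force: [0.2, -0.2, -3.8]
width: 0.0491
```

Call:
step_arm --moves '[0, 0, 0, 0, -0.6, 0, 0, 0, 0, -0.6, 0, 0, 0, 0, -0.6, 0, 0, -0.06, 0, -0.65, 0, 0, -0.12, 0, -0.65]'

```text
clock: 27.75
position: [0.609, -0.066, 0.1631]
ee_rot: [-0.001, 0.738, 0.675, -0.0]
contact_force: [0.5, 0.7, 0.0]
width: 0.0705
```

Call:
step_arm --moves '[0, 0, -0.06, 0, -0.65, 0, 0, -0.14, 0, -0.65, 0.08, -0.05, -0.14, 0, -0.65, 0.16, -0.1, -0.14, 0, -0.65, 0.22, -0.16, -0.14, 0, -0.65]'

```text
clock: 28.25
position: [0.5395, 0.0522, 0.2337]
ee_rot: [0.001, 0.738, 0.675, 0.001]
contact_force: [-0.1, 0.3, 0.3]
width: 0.0706
```

Call:
step_arm --moves '[0.08, -0.04, 0, 0, -0.65, 0.16, -0.08, 0, 0, -0.65, 0.24, -0.12, 0, 0, -0.65, 0.3, -0.16, 0, 0, -0.65, 0.3, -0.16, 0, 0, -0.65]'

```text
clock: 28.75
position: [0.4707, 0.2106, 0.2335]
ee_rot: [-0.001, 0.736, 0.677, 0.001]
contact_force: [0.4, -0.3, -0.5]
width: 0.0706
```

Run:
```python
from h import *
im=get_image('top'); lamps(im); to((.4398,.2654,.2),1.484)
cv2.imwrite('pics/t5.png',cv2.resize(im['frame'][100:290,190:500],None,fx=2.5,fy=2.5,interpolation=cv2.INTER_CUBIC))
```

```text
green [449.3 168.9] z 0.09 [ 0.6298 -0.3145] yaw -1.495 n 210
green     z 0.114 [ 0.6241 -0.3071] yaw -1.495 n 210
green     z 0.096 [ 0.6284 -0.3126] yaw -1.495 n 210
green [452. 199.] z 0.09 [ 0.5427 -0.3207] yaw 1.549 n 220
green     z 0.114 [ 0.5387 -0.3132] yaw 1.549 n 220
green     z 0.096 [ 0.5417 -0.3188] yaw 1.549 n 220
green [451.  224.6] z 0.09 [ 0.47   -0.3163] yaw 1.552 n 230
green     z 0.114 [ 0.4674 -0.3089] yaw 1.552 n 230
green     z 0.096 [ 0.4694 -0.3144] yaw 1.552 n 230
red [439.6 134.8] z 0.09 [ 0.7305 -0.2885] yaw 0.036 n 237
red     z 0.114 [ 0.7228 -0.2817] yaw 0.036 n 237
red     z 0.096 [ 0.7286 -0.2868] yaw 0.036 n 237
red [298.6 163.7] z 0.09 [0.6318 0.1167] yaw -0.073 n 212
red     z 0.114 [0.626  0.1156] yaw -0.073 n 212
red     z 0.096 [0.6303 0.1164] yaw -0.073 n 212
red [363.9 171.4] z 0.09 [ 0.6148 -0.0695] yaw -0.083 n 219
red     z 0.114 [ 0.6094 -0.0669] yaw -0.083 n 219
red     z 0.096 [ 0.6135 -0.0689] yaw -0.083 n 219
t28.8 pos [0.4721 0.2087 0.2335] a 1.486 MOVE [ 0.1075 -0.0741  0.0669] twist 0.0007 w 0.070 F [ 0.5 -0.2 -0.2]
```

View pics/t5.png

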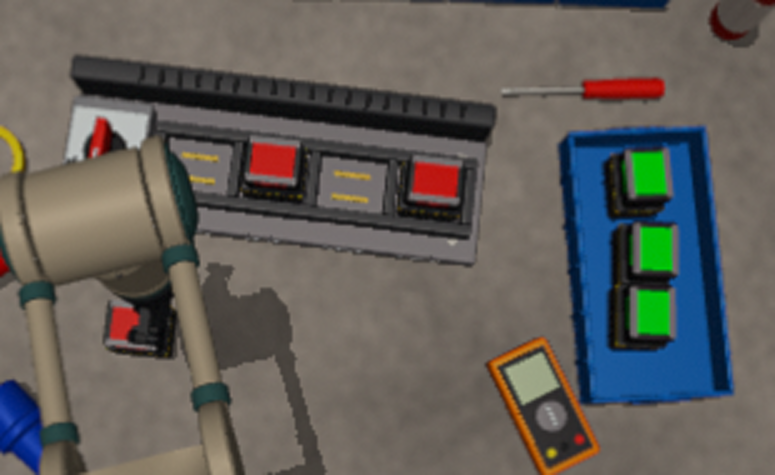

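Call:
step_arm --moves '[0.05, -0.035, 0, -0.004, -0.65, 0.107, -0.074, 0.03, -0.004, -0.65, 0.107, -0.074, 0.067, -0.004, -0.65, 0.107, -0.074, 0.067, -0.004, -0.65, 0.107, -0.074, 0.067, -0.004, -0.65]'

```text
clock: 29.3
position: [0.4417, 0.2627, 0.1995]
ee_rot: [0.0, 0.734, 0.679, -0.0]
contact_force: [0.3, -0.5, 0.1]
width: 0.0704
```

Run:
```python
from h import *
to((.4398,.2655,.077),1.499)
```

```text
t29.3 pos [0.4417 0.2627 0.1995] a 1.494 MOVE [ 0.0054 -0.0044  0.2451] twist -0.0017 w 0.070 F [ 0.3 -0.5  0.1]
```

Call:
step_arm --moves '[0.005, -0.004, 0.06, 0, -0.65, 0.005, -0.004, 0.14, 0, -0.65, 0.005, -0.004, 0.21, 0, -0.65, 0.005, -0.004, 0.245, 0, -0.65, 0.005, -0.004, 0.245, 0, -0.65]'

```text
clock: 29.8
position: [0.4389, 0.2648, 0.0753]
ee_rot: [-0.0, 0.734, 0.679, -0.002]
contact_force: [-0.4, -0.1, 1.0]
width: 0.0703
```

Call:
step_arm --moves '[0, 0, 0, 0, -0.65, 0, 0, 0, 0, 1, 0, 0, 0, 0, 1, 0, 0, 0, 0, 1, 0, 0, 0, 0, 1]'

```text
clock: 30.3
position: [0.4403, 0.2666, 0.0788]
ee_rot: [0.001, 0.733, 0.68, 0.002]
contact_force: [-1.7, -1.3, 6.0]
width: 0.0492
```

Call:
step_arm --moves '[0, 0, -0.06, 0, 1, 0, 0, -0.14, 0, 1, 0, 0, -0.22, 0, 1, 0, 0, -0.22, 0, 1, 0, 0, -0.22, 0, 1]'

```text
clock: 30.8
position: [0.4388, 0.2662, 0.187]
ee_rot: [0.0, 0.733, 0.68, 0.0]
contact_force: [-0.9, -0.3, -5.8]
width: 0.049
```

Run:
```python
from h import *
to((.6345,.2067,.18),1.481)
```

```text
t30.8 pos [0.4388 0.2662 0.187 ] a 1.495 MOVE [-0.089   0.3992  0.0144] twist 0.0045 w 0.049 F [-0.9 -0.3 -5.8]
```

Call:
step_arm --moves '[-0.04, 0.08, 0, 0, 1, -0.085, 0.17, 0, 0.004, 1, -0.086, 0.26, 0, 0.004, 1, -0.086, 0.34, 0, 0.004, 1, -0.086, 0.398, 0, 0.004, 1]'

```text
clock: 31.3
position: [0.6354, 0.207, 0.1828]
ee_rot: [-0.001, 0.738, 0.675, -0.002]
contact_force: [1.7, 0.0, -5.5]
width: 0.0488
```

Call:
step_arm --moves '[0, 0, 0.03, 0, 1, 0, 0, 0.06, 0, 1, 0, 0, 0.06, 0, 1, 0, 0, 0.06, 0, 1]'

```text
clock: 31.7
position: [0.6327, 0.208, 0.1541]
ee_rot: [-0.001, 0.738, 0.675, -0.002]
contact_force: [0.0, 0.0, -5.1]
width: 0.0487
```

Run:
```python
from h import *
to((.6345,.2077,.103),1.481)
```

```text
t31.7 pos [0.6327 0.208  0.1541] a 1.482 MOVE [-1.000e-04  4.100e-03  1.023e-01] twist 0.0004 w 0.049 F [ 0.   0.  -5.1]
```

Call:
step_arm --moves '[0, 0.004, 0.015, 0, 1, 0, 0.004, 0.03, 0, 1, 0, 0.004, 0.045, 0, 1, 0, 0.004, 0.058, 0, 1, 0, 0.004, 0.068, 0, 1]'

```text
clock: 32.2
position: [0.6359, 0.2081, 0.122]
ee_rot: [-0.0, 0.738, 0.675, -0.0]
contact_force: [0.2, 0.3, -6.0]
width: 0.049
```

Call:
step_arm --moves '[0, 0, 0, 0, 1]'

```text
clock: 32.3
position: [0.6355, 0.208, 0.1217]
ee_rot: [-0.0, 0.738, 0.675, -0.001]
contact_force: [-0.5, 0.3, -5.5]
width: 0.0487
```

Run:
```python
from h import *
to((.6345,.2077,.103),1.481)
```

```text
t32.3 pos [0.6355 0.208  0.1217] a 1.482 MOVE [-0.0007 -0.002   0.0374] twist 0.0004 w 0.049 F [-0.5  0.3 -5.5]
```

Call:
step_arm --moves '[-0.001, -0.002, 0.012, 0, 1, -0.001, -0.002, 0.022, 0, 1, -0.001, -0.002, 0.03, 0, 1, -0.001, -0.002, 0.037, 0, 1, -0.001, -0.002, 0.037, 0, 1]'

```text
clock: 32.8
position: [0.6348, 0.2076, 0.1035]
ee_rot: [-0.0, 0.738, 0.675, -0.001]
contact_force: [-0.4, 0.1, -5.8]
width: 0.0486
```

Call:
step_arm --moves '[0, 0, 0, 0, -0.6, 0, 0, 0, 0, -0.6, 0, 0, 0, 0, -0.6, 0, 0, -0.06, 0, -0.65, 0, 0, -0.12, 0, -0.65]'

```text
clock: 33.3
position: [0.6349, 0.2076, 0.1647]
ee_rot: [-0.0, 0.738, 0.675, -0.001]
contact_force: [0.0, 0.3, 0.0]
width: 0.0702
```

Call:
step_arm --moves '[0, 0, -0.06, 0, -0.65, 0, 0, -0.14, 0, -0.65, 0, -0.1, -0.14, -0.04, -0.65, 0, -0.2, -0.14, -0.08, -0.65, 0, -0.3, -0.14, -0.12, -0.65]'

```text
clock: 33.8
position: [0.4847, 0.2211, 0.2353]
ee_rot: [0.001, 0.596, 0.803, 0.001]
contact_force: [-0.4, 1.2, 1.3]
width: 0.0704
```

Call:
step_arm --moves '[0.05, -0.05, 0, -0.045, -0.3, 0.1, -0.1, 0, -0.09, -0.3, 0.15, -0.15, 0, -0.135, -0.3, 0.2, -0.2, 0, -0.18, -0.3, 0.2, -0.2, 0, -0.22, -0.3]'

```text
clock: 34.3
position: [0.3577, 0.2897, 0.2353]
ee_rot: [-0.001, 0.287, 0.958, 0.001]
contact_force: [0.9, -0.3, 0.5]
width: 0.0552
```

Call:
step_arm --moves '[0, 0, 0, -0.045, -0.3, 0, 0, 0, -0.09, -0.3, 0, 0, 0, -0.135, -0.3, 0, 0, 0, -0.16, -0.3, 0, 0, 0, -0.16, -0.3]'

```text
clock: 34.8
position: [0.3617, 0.2885, 0.2351]
ee_rot: [0.001, 0.044, 0.999, 0.0]
contact_force: [-0.7, 0.5, 0.5]
width: 0.0557
```

Run:
```python
from h import *
im=get_image('top'); lamps(im); to((.640,.311,.2),3.055)
sc=get_image('scene'); lamps(sc)
cv2.imwrite('pics/c6.png',np.vstack([cv2.resize(im['frame'][110:270,200:490],(725,400),interpolation=cv2.INTER_CUBIC)]))
cv2.imwrite('pics/s6.png',cv2.resize(sc['frame'][120:280,150:450],None,fx=2.6,fy=2.6,interpolation=cv2.INTER_CUBIC))
```

```text
green [449.3 168.9] z 0.09 [ 0.6298 -0.3145] yaw -1.495 n 210
green     z 0.114 [ 0.6241 -0.3071] yaw -1.495 n 210
green     z 0.096 [ 0.6284 -0.3126] yaw -1.495 n 210
green [452. 199.] z 0.09 [ 0.5428 -0.3206] yaw 1.549 n 219
green     z 0.114 [ 0.5388 -0.3131] yaw 1.549 n 219
green     z 0.096 [ 0.5418 -0.3187] yaw 1.549 n 219
green [451.  224.6] z 0.09 [ 0.47   -0.3163] yaw 1.552 n 230
green     z 0.114 [ 0.4674 -0.3089] yaw 1.552 n 230
green     z 0.096 [ 0.4694 -0.3144] yaw 1.552 n 230
red [439.6 134.8] z 0.09 [ 0.7305 -0.2885] yaw 0.036 n 237
red     z 0.114 [ 0.7228 -0.2817] yaw 0.036 n 237
red     z 0.096 [ 0.7286 -0.2868] yaw 0.036 n 237
red [266.3 159.8] z 0.09 [0.6403 0.2091] yaw -0.074 n 211
red     z 0.114 [0.6344 0.2063] yaw -0.074 n 211
red     z 0.096 [0.6388 0.2084] yaw -0.074 n 211
red [298.6 163.7] z 0.09 [0.6317 0.1167] yaw -0.084 n 211
red     z 0.114 [0.6259 0.1157] yaw -0.084 n 211
red     z 0.096 [0.6302 0.1165] yaw -0.084 n 211
red [363.8 171.4] z 0.09 [ 0.6147 -0.0693] yaw -0.083 n 219
red     z 0.114 [ 0.6093 -0.0667] yaw -0.083 n 219
red     z 0.096 [ 0.61
[... 401 characters left out ...]
.3094] yaw -1.412 n 177
green     z 0.096 [ 0.628  -0.3153] yaw -1.412 n 177
red [280.6 206.7] z 0.09 [ 0.5922 -0.0717] yaw 0.013 n 185
red     z 0.114 [ 0.6096 -0.0688] yaw 0.013 n 185
red     z 0.096 [ 0.5966 -0.0709] yaw 0.013 n 185
red [342.8 212. ] z 0.09 [0.6092 0.1138] yaw 0.013 n 189
red     z 0.114 [0.6263 0.113 ] yaw 0.013 n 189
red     z 0.096 [0.6135 0.1136] yaw 0.013 n 189
red [374.2 214.8] z 0.09 [0.6182 0.2061] yaw 0.012 n 191
red     z 0.114 [0.635  0.2034] yaw 0.012 n 191
red     z 0.096 [0.6224 0.2054] yaw 0.012 n 191
red [198.2 265.5] z 0.09 [ 0.7971 -0.2884] yaw 0.026 n 257
red     z 0.114 [ 0.8104 -0.2811] yaw 0.026 n 257
red     z 0.096 [ 0.8004 -0.2866] yaw 0.026 n 257
```

View pics/s6.png

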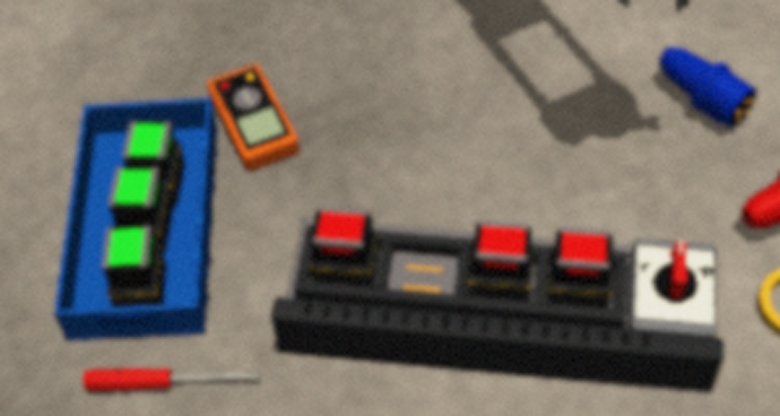

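Call:
step_arm --moves '[-0.49, 0.085, 0.03, 0, -0.3, -0.49, 0.085, 0.03, 0, -0.3, -0.49, 0.085, 0.03, 0, -0.3, -0.49, 0.085, 0.03, 0, -0.3, -0.49, 0.085, 0.03, 0, -0.3]'

```text
clock: 35.4
position: [0.6114, 0.3091, 0.2192]
ee_rot: [0.0, 0.045, 0.999, 0.0]
contact_force: [0.2, 0.9, 0.3]
width: 0.0555
```

Call:
step_arm --moves '[-0.06, 0.01, 0.04, 0, -0.3, -0.06, 0.01, 0.04, 0, -0.3, -0.06, 0.01, 0.04, 0, -0.3, -0.06, 0.01, 0.04, 0, -0.3]'

```text
clock: 35.8
position: [0.6386, 0.3115, 0.2]
ee_rot: [-0.0, 0.044, 0.999, 0.0]
contact_force: [-0.4, -0.5, -0.4]
width: 0.0554
```

Run:
```python
from h import *
to((.640,.3115,.095),3.053)
sc=get_image('scene'); g=sc['frame'][165:183,198:220].astype(int); m=(g[...,1]>130)&(g[...,2]<90)&(g[...,0]<110); y,x=np.argwhere(m).mean(0)
print('C',m.sum(),onplane(sc,198+x,165+y,.096))
```

```text
t35.8 pos [0.6386 0.3115 0.2   ] a 3.053 MOVE [-2.8e-03  2.0e-04  2.1e-01] twist -0.0000 w 0.055 F [-0.4 -0.5 -0.4]
C 144 [ 0.46914188 -0.31691971  0.096     ]
```

Call:
step_arm --moves '[-0.003, 0, 0.05, 0, -0.3, -0.003, 0, 0.11, 0, -0.3, -0.003, 0, 0.17, 0, -0.3, -0.003, 0, 0.21, 0, -0.3, -0.003, 0, 0.21, 0, -0.3]'

```text
clock: 36.35
position: [0.6381, 0.3108, 0.0923]
ee_rot: [-0.003, 0.044, 0.999, -0.001]
contact_force: [-0.5, -0.2, -0.7]
width: 0.0556
```

Call:
step_arm --moves '[0, 0, 0, 0, 1, 0, 0, 0, 0, 1, 0, 0, 0, 0, 1, 0, 0, 0, 0, 1, 0, 0, 0, 0, 1]' --force 30

```text
clock: 36.85
position: [0.642, 0.3127, 0.0968]
ee_rot: [0.002, 0.044, 0.999, 0.002]
contact_force: [-1.2, 2.8, 6.8]
width: 0.0132
```

Call:
step_arm --moves '[0, 0, 0, 0.04, 1, 0, 0, 0, 0.08, 1, 0, 0, 0, 0.12, 1, 0, 0, 0, 0.16, 1, 0, 0, 0, 0.2, 1]'

```text
clock: 37.35
position: [0.6426, 0.3139, 0.0968]
ee_rot: [0.001, 0.353, 0.936, 0.003]
contact_force: [0.5, 6.0, 5.3]
width: 0.0131
```

Call:
step_arm --moves '[0, 0, 0, 0.04, 1, 0, 0, 0, 0.08, 1, 0, 0, 0, 0.12, 1, 0, 0, 0, 0.138, 1, 0, 0, 0, 0.138, 1]'

```text
clock: 37.85
position: [0.6434, 0.3145, 0.0969]
ee_rot: [0.001, 0.544, 0.839, 0.004]
contact_force: [1.9, 7.7, 4.9]
width: 0.0138
```

Run:
```python
from h import *
to((.640,.3115,.095),3.053-1.047); print(manip.get_state()['moment'])
```

```text
t37.9 pos [0.6434 0.3145 0.0969] a 1.990 MOVE [-0.0027 -0.0087  0.0037] twist -0.0051 w 0.014 F [1.9 7.7 4.9]
[ 0.88214829 -0.09139326  0.06923541]
```

Release, rise, retreat over the open bench and check.

Call:
step_arm --moves '[0, 0, 0, 0, -0.3, 0, 0, 0, 0, -0.3, 0, 0, 0, 0, -0.3, 0, 0, -0.06, 0, -0.3, 0, 0, -0.14, 0, -0.3]'

```text
clock: 38.35
position: [0.6393, 0.31, 0.1617]
ee_rot: [-0.002, 0.544, 0.839, -0.003]
contact_force: [0.1, -0.0, 0.3]
width: 0.0554
```

Call:
step_arm --moves '[0, 0, -0.08, 0, -0.3, 0, 0, -0.16, 0, -0.3, 0.03, -0.08, -0.16, 0, -0.3, 0.06, -0.17, -0.16, 0, -0.3, 0.1, -0.26, -0.16, 0, -0.3]'

```text
clock: 38.85
position: [0.5008, 0.3027, 0.244]
ee_rot: [0.0, 0.545, 0.839, -0.0]
contact_force: [0.1, 1.1, -0.2]
width: 0.0553
```

Call:
step_arm --moves '[0.1, -0.08, 0, 0, -0.3, 0.1, -0.16, 0, 0, -0.3, 0.1, -0.24, 0, 0, -0.3, 0.1, -0.24, 0, 0, -0.3, 0.1, -0.24, 0, 0, -0.3]'

```text
clock: 39.35
position: [0.3717, 0.3002, 0.2447]
ee_rot: [0.001, 0.544, 0.839, 0.0]
contact_force: [1.5, 0.3, -1.0]
width: 0.0555
```

Run:
```python
from h import *
im=get_image('top'); lamps(im); to((.4,.3,.25))
sc=get_image('scene')
cv2.imwrite('pics/s7.png',cv2.resize(sc['frame'][130:280,150:480],None,fx=2.4,fy=2.4,interpolation=cv2.INTER_CUBIC))
```

```text
green [449.3 168.9] z 0.09 [ 0.6298 -0.3145] yaw -1.495 n 210
green     z 0.114 [ 0.6241 -0.3071] yaw -1.495 n 210
green     z 0.096 [ 0.6284 -0.3126] yaw -1.495 n 210
green [452. 199.] z 0.09 [ 0.5428 -0.3206] yaw 1.549 n 219
green     z 0.114 [ 0.5388 -0.3131] yaw 1.549 n 219
green     z 0.096 [ 0.5418 -0.3187] yaw 1.549 n 219
green [451.  224.6] z 0.09 [ 0.47   -0.3163] yaw 1.552 n 230
green     z 0.114 [ 0.4674 -0.3089] yaw 1.552 n 230
green     z 0.096 [ 0.4694 -0.3144] yaw 1.552 n 230
red [439.6 134.8] z 0.09 [ 0.7305 -0.2885] yaw 0.036 n 237
red     z 0.114 [ 0.7228 -0.2817] yaw 0.036 n 237
red     z 0.096 [ 0.7286 -0.2868] yaw 0.036 n 237
red [266.3 159.8] z 0.09 [0.6403 0.2091] yaw -0.074 n 211
red     z 0.114 [0.6344 0.2063] yaw -0.074 n 211
red     z 0.096 [0.6388 0.2084] yaw -0.074 n 211
red [298.6 163.7] z 0.09 [0.6317 0.1167] yaw -0.084 n 211
red     z 0.114 [0.6259 0.1157] yaw -0.084 n 211
red     z 0.096 [0.6302 0.1165] yaw -0.084 n 211
red [363.9 171.4] z 0.09 [ 0.6148 -0.0694] yaw -0.083 n 220
red     z 0.114 [ 0.6094 -0.0668] yaw -0.083 n 220
red     z 0.096 [ 0.6135 -0.0688] yaw -0.083 n 220
t39.4 pos [0.3728 0.3006 0.2447] a 1.991 MOVE [-0.0233  0.0492 -0.0105] twist 0.0000 w 0.056 F [-0.2  1.3 -0.1]
```

View pics/s7.png

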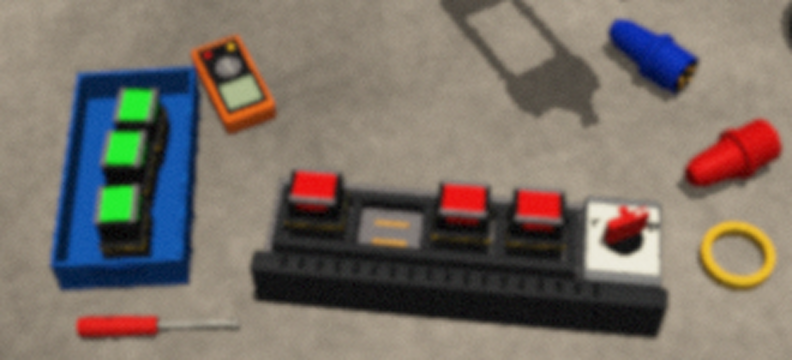

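```bash
python3 -c "
from h import *
print(job.sign_off())"
```

```text
the job is handed in; nothing more can be done
None
```

The charger changeover is done and handed in at about 39 s of the 210 s allowed; `sign_off` gives no verdict.

- **Selector to off:** I clicked it from slow charge to off before touching any pack, and the camera picture confirmed it.
- **Charged packs:** The three green packs, from bays 3 and 1 and from the bench, went upright into the blue crate.
- **Flat packs:** The two red packs on the bench went home into bays 0 and 3. The red pack already charging in bay 2 was not touched.
- **Selector to fast charge:** Bay 1 is left empty, so I clicked the selector to fast charge.

**Last checks**
- **In the bays:** The lamps of the two placed packs lie within about 1 mm of the bay centres I measured. Both cameras agree on the full-home height.
- **In the crate:** All three green packs read as upright on the crate floor, and both cameras agree.
- **Selector and bench:** The pointer is at the double chevron. No other thing on the bench looks moved, and the gripper is clear of everything.

**What disagreed**
- **Shifted green packs:** The nearest one in the crate sits about 31 mm from where I released it, against the middle one, which is 9 mm off. I took this to be the announced knock. I left them, since both are well inside the limits.
- **Hard set-down:** Lowering that same nearest pack reached about 37 N at the wrist for a moment. The wrist limit is 120 N.

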